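Press the lid home on a tea tin

ROBOT

A 6-joint arm with a two-finger parallel gripper is mounted at the origin on the work surface. World frame = base frame: x ahead of the robot, y to its left, z up, the work surface at z = 0. Lengths are in m, angles in rad, forces in N, time in s.
With the tool pointing down it reaches from about 0.3 to 0.75 m from the base axis. Payload 8.5 kg.
Tool frame: the origin (TCP) lies midway between the tips of the shut fingers; the grasp point (between the pads) lies 19 mm behind it; z points along the fingers, y is the line along which they close (so a half turn about z gives the same grasp; the last joint's range is limited). The gripper opens to 85 mm and grips with 20 to 120 N. Pads are 22 mm wide; open, the fingers measure 114 mm over their backs; the gripper's body (76 mm by 85 mm) begins 54 mm behind the grasp point. The pads swing forward as they close: fully open they stand 13 mm farther back than shut.
Start: joints at [-1.536, 0.381, 1.297, -0, 1.464, -0.215], TCP at [0.136, -0.533, 0.21] pointing down, gripper open.
Joint ranges: [-3.11, 3.11], [-0.89, 2.33], [0.22, 2.48], [-1.42, 4.56], [0.17, 2.85], [-2.88, 2.88]. Speed limits (rad/s): [2.39, 2.39, 3.14, 3.14, 3.14, 3.14].

INTERFACE

Orientations are given as a unit quaternion [w, x, y, z].
In Python, from plant import r, imaging, finish_job gives the robot as it stands.
- The arm moves only by the tool move_arm, never from a script. Its argument "targets" is a list of rows, each an object with "delta_pos": the shift along the tool's x, y, z in units of 40 mm (1.0 is 40 mm), a list of three; "dr": the turn, a rotation vector about the tool's x, y, z in units of 8 degrees (1.0 is 8 degrees), a list of three; "jaw": the closure, from 0 (fully open) to 1 (shut). A call has exactly 8 rows; each row shifts and turns the commanded pose from where the row before left it, along the tool's axes as they then stand; what a row does not reach is not made up. A row lasts 1/8 s, in which the tool goes at most 62.5 mm and 10.7 degrees, less where a joint would pass 70% of its speed; a pose out of reach is approached as far as the arm can. A call is refused whole if a number of a shift passes 1 or a number of a turn 1, either way. A call with a gripper value outside its range is refused whole. The fingers move at their own pace and stop on an object; "force" is the grip in N (left out, the last holds). Time passes only in rows, so rows that do not move let the fingers close, or fill a call up. It gives the time, the measured TCP pose, the force, the opening and the grip force at its end, in the units of the state.
- r.read_state(): the state, without advancing time (a new reading comes with each control period).
- imaging.get_image(name): name is "scene" or "top" or "wrist"; returns a dict with "pixels" (480x640x3 uint8, red, green, blue), "depth" (480x640 float32, m along the optical axis (not along the pixel's ray), 0 where there is no reading), "K" (3x3 intrinsics, pixels), "extrinsics" (4x4, takes a point from camera to world coordinates). Camera axes: x right, y up, looking along -z (the intrinsics and any distortion apply to the point x, -y, -z); pixel columns grow to the right and rows downward; lengths in m; the calibration is good to about 2 mm. A picture is of the moment at which its call begins.
- finish_job(): hands the job in; it is judged then, once.
Trained networks look in the newest picture that a camera, given by its name, has taken for a name from the list of things; names that differ only in an ending like _2 or _b are one class to them, and where a whole thing is asked for, a point or a joint stands for the part that bears it (a point fixed in the world has none). Each returns a list of dicts, best first, with "p" (0 to 1); they miss things now and then, are a little off and sometimes report something else, mostly with a low value. They report only what shows in the picture. A call takes as long as a camera call.
- imaging.spot_in(label, camera): "centre" ([x, y, z] in m, in world coordinates, good to about 4 mm: the middle of the surface that is visible of it).
- imaging.trace(label, camera): "mask" (480x640 bool, what is visible of it).
- imaging.pinpoint(label, camera): "centre" ([x, y, z] in m, in world coordinates, good to about 4 mm: a listed point, or the origin of a listed thing).
The state is a dict: "clock": time; "joint_pos": joint angles; "qd": joint speeds; "joint_efforts": joint torques, N m; "eef_pos": TCP position; "ee_rot": TCP orientation; "wrist_force": force on the tool from outside, world axes, zero at the start; "ft_torque": the same for the moment, N m; "grip_width": opening from 0.0 (shut) to 1.0 (fully open); "grip_force": force on a finger pad.
Only numpy, scipy, OpenCV 4.12 (cv2) and the standard library are available. Lean on these libraries where they do the work, as an engineer would, in place of code of your own. Each camera call takes 0.05 s, during which the arm holds its last target. There are 200 camera calls.

TASK

One of the two blue tea tins still has its lid standing proud. Stand that tin squarely in the middle of the press's small steel table, against the low back fence, let go of it, then swing the red-handled lever down until the lid is fully home and you feel it stop, without forcing it (the tin would crush). Ease the lever back up to its rest rather than letting it snap, leave the closed tin standing in the press, and leave the finished tin, the cup and the bowl alone.

Things in the scene. Friction and masses are not known exactly. Their poses are not given: they have to be found in the camera images.
- press: Green hand lid press, fixed; open front faces its own -x (robot side). Origin on the work surface below the ram. Base plate x -80..+140, y +-85, 20 mm high; column x +73..+118, y +-35; head overhanging the table x -35..+115, y +-35, z 215..310 mm: a gripper pointing straight down does not fit over the table; one tilted 35-45 degrees, leaning back out of the front, does.
- anvil: The press's small steel table, fixed, 90 (x) by 100 (y) mm, 14 mm thick; origin at the centre of its top face, below the ram; axes as the press. Its height is set 40 to 52 mm above the work surface. Low dark fence along its back: front face at x = +31.5 mm, 20 mm high.
- ram: Round black foot of the ram, 40 mm across, 12 mm thick, on an 18 mm stem; origin at the centre of its flat underside, 190 mm above the work surface when the lever is at rest. The lever drives it straight down 50 mm per rad.
- lever (a joint): Lever angle, rad: 0 = at rest, up; grows as the handle swings down; own end at 1.35, but the lid, once home, stops it somewhere from 0.9 to 1.2. Sprung upward: 3 to 5 N at the handle, about 9 N while the lid goes in, then a steep rise: 16 to 20 N proves the lid home, above 35 N may crush the tin. Let go when down it snaps back (over 3 rad/s).
- lever_grip (a point): Centre of the lever's red handle, a round bar 24 mm thick and 110 mm long along the press's y axis, at the end of a lever of 170 mm. At rest 344 mm above the work surface, 130 mm in front of the hinge. Turns with the lever.
- lever_hinge (a point): Point on the lever's hinge line (parallel to the press's y axis), beside the head, level with the handle's middle, 235 mm above the work surface. At rest the lever points forward (-x of the press) and 40 degrees (0.70 rad) up.
- tin: Blue tea tin 60 x 60 mm, 88 mm high, pale band round it, about 0.35 kg; origin at the centre of its underside, z up. Its lid, 50 x 50 mm, brass-coloured with an orange seal below that shows only while the lid stands proud, sticks up 14 to 11 mm before pressing and 4 mm when home. Grip it by two facing sides.
- lid_top (a point): Centre of the lid's top face on the tin to be closed: about 100 mm above the tin's underside before, 92 mm when home. The lid is stiff: it takes about 30 N to move.
- lid (a joint): How far the lid has been pressed in, m: 0 to 0.003 at the start, 0.010 = fully home.
- finished_tin: Bystander: the same tin already closed, its lid only 4 mm proud; origin at the centre of its underside.
- cup: Bystander: white mug, 72 mm across, 70 mm high; origin at the centre of its underside.
- bowl: Bystander: glass bowl, 110 mm across, 50 mm high; origin at the centre of its underside.

How it is judged:
On the way, in this order (a step that is already met when the one before it is completed fails the run):
1. the tin stands squarely on the press table, let go, its lid still proud (x of tin in the frame of anvil between -0.012 and 0.012 m and y of tin in the frame of anvil between -0.012 and 0.012 m and z of tin in the frame of anvil between -0.005 and 0.005 m and angle between tin's own z axis and vertical below 0.06 rad and (angle between the x axis of tin and the x axis of anvil, either way round below 0.2 rad or angle between the x axis of tin and the y axis of anvil, either way round below 0.2 rad) and contact force between the fingers and tin below 0.1 N and value of joint lid below 0.005 m and value of joint lever below 0.1 rad), for 0.2 s.
2. the lever, swung down, presses the lid fully home (x of tin in the frame of anvil between -0.012 and 0.012 m and y of tin in the frame of anvil between -0.012 and 0.012 m and z of tin in the frame of anvil between -0.005 and 0.005 m and angle between tin's own z axis and vertical below 0.06 rad and (angle between the x axis of tin and the x axis of anvil, either way round below 0.2 rad or angle between the x axis of tin and the y axis of anvil, either way round below 0.2 rad) and value of joint lid above 0.0088 m and contact force between ram and tin above 15 N and value of joint lever above 0.8 rad), for 0.05 s.
3. the lever is back up at its rest (value of joint lever below 0.05 rad), for 0.2 s.
At the end, for the whole second after the job is handed in: The tin stands upright and at rest on the press table, within 12 mm of its centre each way and within 0.2 rad of square, its lid home (within 1.2 mm), the lever back up at rest (within 0.05 rad) (x of tin in the frame of anvil between -0.012 and 0.012 m and y of tin in the frame of anvil between -0.012 and 0.012 m and z of tin in the frame of anvil between -0.005 and 0.005 m and angle between tin's own z axis and vertical below 0.06 rad and (angle between the x axis of tin and the x axis of anvil, either way round below 0.2 rad or angle between the x axis of tin and the y axis of anvil, either way round below 0.2 rad) and value of joint lid above 0.0088 m and value of joint lever below 0.05 rad and linear speed of tin below 0.02 m/s); the robot touches nothing.
It fails at once if the ram crushes the tin (over 140 N) (contact force between ram and tin above 140 N).
It fails at once if the lever snaps back (faster than 3 rad/s) (velocity of joint lever below -3 rad/s).
It fails at once if the finished tin is moved over 25 mm or tipped (distance of finished_tin from where it was at the start of the episode above 0.025 m or angle between finished_tin's own z axis and vertical above 0.3 rad).
It fails at once if the cup is moved over 25 mm or tipped (distance of cup from where it was at the start of the episode above 0.025 m or angle between cup's own z axis and vertical above 0.3 rad).
It fails at once if the bowl is moved over 25 mm or tipped (distance of bowl from where it was at the start of the episode above 0.025 m or angle between bowl's own z axis and vertical above 0.3 rad).
It also fails if it takes over 72 s, if anything falls off the work surface, if the arm or the gripper's body presses on something with over 40 N, if the wrist force passes 120 N, or if a joint passes its speed limit or range.

## Working session

There is one attempt and no reset: what is moved stays moved. The work goes in short steps, Python scripts to look and compute and a tool call to move; the robot and the scene stay as the last step left them, time stands still between calls to the robot, and variables do not carry over. Pictures are saved under pics/ and viewed, at most 10 in all, crops included, and the job is handed in when it is done.

Besides the shell and the picture viewer there is one more tool, called as a command line: name --argument value ..., lists and objects as JSON in quotes. move_arm: Moves the arm, as the interface text tells. Its arguments: {"type":"object","properties":{"targets":{"type":"array"},"force":{"type":"number"}},"required":["targets"]}

```bash
mkdir -p pics; ls; cat > h.py <<'E'
import numpy as np, cv2
from scipy.spatial.transform import Rotation as R
from plant import r, imaging, finish_job
def save(cam,name):
    im=imaging.get_image(cam); cv2.imwrite('pics/'+name,im['pixels'][:,:,::-1]); return im
def cloud(im,mask):
    v,u=np.nonzero(mask&(im['depth']>0)); d=im['depth'][v,u]; K=im['K']
    p=np.c_[(u-K[0,2])/K[0,0]*d,-(v-K[1,2])/K[1,1]*d,-d]
    T=im['extrinsics']; return p@T[:3,:3].T+T[:3,3]
def rot(s): q=s['ee_rot']; return R.from_quat([q[1],q[2],q[3],q[0]])
E
python3 - <<'E'
from h import *
np.set_printoptions(precision=3,suppress=True)
a=save('scene','s1.png');
for l in ['press','anvil','ram','lever_grip','lever_hinge','tin','lid_top','finished_tin','cup','bowl']:
    print(l,[(np.round(x['centre'],3),round(x['p'],2)) for x in imaging.pinpoint(l,'scene')][:3])
b=save('top','t1.png')
for l in ['press','anvil','ram','lever_grip','lever_hinge','tin','lid_top','finished_tin','cup','bowl']:
    print(l,[(np.round(x['centre'],3),round(x['p'],2)) for x in imaging.pinpoint(l,'top')][:3])
s=r.read_state();print(s['eef_pos'],s['ee_rot'],s['clock']); print(rot(s).as_matrix())
cv2.imwrite('pics/both1.png',cv2.resize(np.vstack([a['pixels'],b['pixels']])[:,:,::-1],(400*1,600)) if 0 else np.hstack([a['pixels'],b['pixels']])[:,::1,::-1])
E
```

```text
pics
press [(array([ 0.635, -0.014, -0.001]), 0.89)]
anvil []
ram [(array([ 0.631, -0.005,  0.187]), 0.44)]
lever_grip [(array([ 0.508, -0.136,  0.348]), 0.68)]
lever_hinge [(array([ 0.64 , -0.128,  0.237]), 0.94), (array([ 0.697,  0.228, -0.001]), 0.69)]
tin [(array([ 0.458,  0.341, -0.001]), 0.6)]
lid_top [(array([0.458, 0.344, 0.101]), 0.71), (array([ 0.636, -0.012,  0.002]), 0.3)]
finished_tin [(array([0.525, 0.166, 0.002]), 0.67)]
cup [(array([0.698, 0.224, 0.   ]), 0.83)]
bowl [(array([ 0.439, -0.347, -0.   ]), 0.56), (array([0.524, 0.163, 0.002]), 0.49)]
press [(array([0.456, 0.344, 0.102]), 0.17)]
anvil [(array([ 0.625, -0.006,  0.044]), 0.74)]
ram []
lever_grip [(array([ 0.505, -0.132,  0.346]), 0.63)]
lever_hinge []
tin [(array([0.456, 0.34 , 0.002]), 0.86)]
lid_top [(array([0.455, 0.34 , 0.1  ]), 0.72)]
finished_tin []
cup [(array([0.7  , 0.227, 0.003]), 0.77)]
bowl [(array([ 0.437, -0.35 ,  0.001]), 0.84)]
[ 0.136 -0.533  0.21 ] [-0.     0.992  0.125  0.   ] 1.1
[[ 0.969  0.247  0.   ]
 [ 0.247 -0.969  0.   ]
 [ 0.    -0.    -1.   ]]
```

View pics/s1.png

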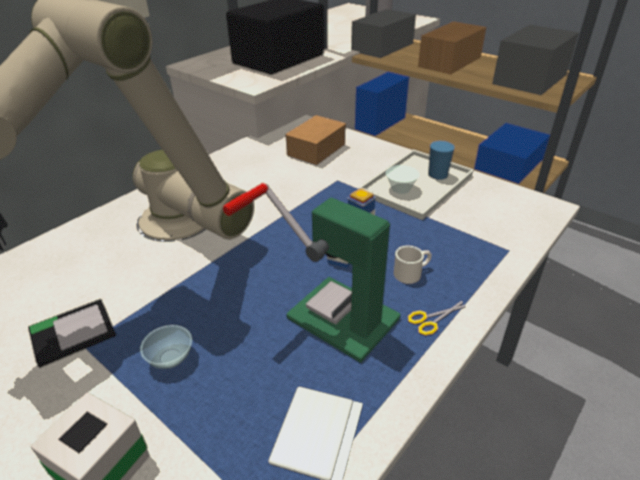

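View pics/t1.png

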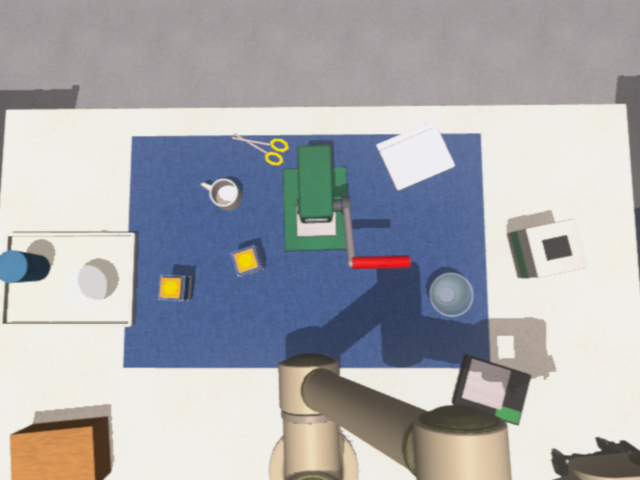

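Scene: press in the middle, red handle at (247,198) in scene, (380,262) in top. In top, tins are at (172,288) and (246,261), the cup at (225,193) and the bowl at (452,295). Next I'll measure lid heights, yaws and table height from depth.

```bash
python3 - <<'E'
from h import *
np.set_printoptions(precision=4,suppress=True)
im=imaging.get_image('top'); H,W=im['depth'].shape
full=np.ones((H,W),bool); ok=im['depth']>0
P=np.full((H,W,3),np.nan); P[ok]=cloud(im,full)
rgb=im['pixels'].astype(int)
def rect(sel):
    p=P[sel][:,:2].astype(np.float32); (c,wh,a)=cv2.minAreaRect(p*1000); return np.round(c,1),np.round(wh,1),round(a,2),len(p)
for n,(u,v) in {'A':(172,288),'B':(246,261)}.items():
    w=np.zeros((H,W),bool); w[v-28:v+28,u-28:u+28]=1
    z=P[...,2]; t=w&(z>.07)&(z<.12)
    yel=t&(rgb[...,0]>180)&(rgb[...,2]<120)
    print(n,'lid z',np.nanmedian(z[yel]),'lid',rect(yel),'tin',rect(t),'rim z',np.nanmedian(z[t&~yel]), 'lid rect centre mean',P[yel].mean(0))
z=P[...,2]; u=P[...,0]
reg=np.zeros((H,W),bool); reg[130:260,270:360]=1
an=reg&(z>.035)&(z<.058); print('anvil',np.nanmedian(z[an]),rect(an))
from collections import Counter
print(np.histogram(z[reg&(z>.01)],bins=np.arange(.01,.4,.005)))
hd=reg&(z>.295)&(z<.325); print('head',rect(hd))
g=reg&(rgb[...,1]>rgb[...,0]+25)&(z>.012)&(z<.028); print('base',rect(g))
red=(rgb[...,0]>150)&(rgb[...,1]<70)&(z>.3); print('handle',rect(red),P[red].mean(0),np.nanpercentile(z[red],[5,50,95]))
im2=imaging.get_image('scene'); c=imaging.trace('anvil','scene')
red=(im2['pixels'][...,0]>150)&(im2['pixels'][...,1]<70); p=cloud(im2,red); print('handle scene',p[p[:,2]>.3].mean(0))
E
```

```text
A lid z 0.10040741040783863 lid (array([456.5, 346.4]), array([49. , 48.3]), 87.83, 396) tin (array([456.3, 347.6]), array([62.6, 60.3]), 86.94, 648) rim z 0.08813303994243238 lid rect centre mean [0.4562 0.3457 0.1003]
B lid z 0.09321139861353944 lid (array([522.4, 164.1]), array([49. , 48.5]), 17.7, 392) tin (array([522.8, 165.4]), array([61. , 61.2]), 17.56, 622) rim z 0.08797008637885328 lid rect centre mean [0.5222 0.1638 0.093 ]
anvil 0.04639937249308579 (array([621. ,  -8.2]), array([ 67.2, 100. ]), 0.94, 577)
(array([ 120,  968, 1367,   78,    1,    6,  153,  375,   43,    0,    0,
          0,    0,    0,    0,    0,    0,    0,    0,    0,    0,    0,
          0,    0,    0,    0,    0,    0,    0,    0,    0,    0,    0,
          0,    0,    0,    0,    0,    0,    0,    0,    1,    1,    7,
         17,   24,   34,   90,  102,   57,   27,   26,   31,   35,   25,
         45,   32,   32,   86, 1089, 1391,   26,   25,   24,   24,   20,
         21,   11,   17,    8,    0,    0,    0,    0,    0,    0,    0]), array([0.01 , 0.015, 0.02 , 0.025, 0.03 , 0.035, 0.04 , 0.045, 0.05 ,
       0.055, 0.06 , 0.065, 0.07 , 0.075, 0.08 , 0.085, 0.09 , 0.095,
       0.1  , 0.105, 0.11 , 0.115, 0.12 , 0.125, 0.13 , 0.135, 0.14 ,
       0.145, 0.15 , 0.155, 0.16 , 0.165, 0.17 , 0.175, 0.18 , 0.185,
       0.19 , 0.195, 0.2  , 0.205, 0.21 , 0.215, 0.22 , 0.225, 0.23 ,
       0.235, 0.24 , 0.245, 0.25 , 0.255, 0.26 , 0.265, 0.27 , 0.275,
       0.28 , 0.285, 0.29 , 0.295, 0.3  , 0.305, 0.31 , 0.315, 0.32 ,
       0.325, 0.33 , 0.335, 0.34 , 0.345, 0.35 , 0.355, 0.36 , 0.365,
       0.37 , 0.375, 0.38 , 0.385, 0.39 , 0.395]))
head (array([639.2, -15.6]), array([232.2,  96.1]), 13.1, 2649)
base (array([662.9,  -5.8]), array([220.7, 170.2]), 0.71, 2405)
handle (array([ 504.7, -132.9]), array([106.6,  21. ]), 89.9, 611) [ 0.5052 -0.1324  0.355 ] [0.3505 0.3554 0.3586]
handle scene [ 0.5121 -0.1381  0.3557]
```

```bash
python3 - <<'E'
from h import *
np.set_printoptions(precision=3,suppress=True)
im=imaging.get_image('wrist'); s=r.read_state(); M=rot(s).as_matrix().T
print(M@(im['extrinsics'][:3,3]-s['eef_pos']), M@im['extrinsics'][:3,:3])
E
```

```text
[ 0.071  0.    -0.164] [[-0.     0.962  0.275]
 [ 1.     0.001 -0.001]
 [-0.001  0.275 -0.962]]
```

move_arm --targets '[{"delta_pos": [0.88, -0.93, 0], "dr": [0, 0, 0], "jaw": 0}, {"delta_pos": [0.88, -0.93, 0], "dr": [0, 0, 0], "jaw": 0}, {"delta_pos": [0.88, -0.93, 0], "dr": [0, 0, 0], "jaw": 0}, {"delta_pos": [0.88, -0.93, 0], "dr": [0, 0, 0], "jaw": 0}, {"delta_pos": [0.88, -0.93, 0], "dr": [0, 0, 0], "jaw": 0}, {"delta_pos": [0.88, -0.93, 0], "dr": [0, 0, 0], "jaw": 0}, {"delta_pos": [0.88, -0.93, 0], "dr": [0, 0, 0], "jaw": 0}, {"delta_pos": [0.88, -0.93, 0], "dr": [0, 0, 0], "jaw": 0}]'

```text
clock: 2.3
eef_pos: [0.3358, -0.1735, 0.2099]
ee_rot: [0.0, 0.992, 0.124, 0.0]
wrist_force: [0.7, -0.7, 0.6]
grip_width: 0.999
grip_force: 0.0
```

```bash
cat >> h.py <<'E'
from scipy.spatial.transform import Slerp
def tool(yaw,tilt):  # tool x back, y left, z forward-down; yaw deg of press/tin x axis
    t=np.deg2rad(tilt); z=np.array([np.sin(t),0,-np.cos(t)]); y=np.array([0,1.,0]); x=np.cross(y,z)
    return R.from_euler('z',yaw,degrees=True)*R.from_matrix(np.c_[x,y,z])
def plan(p,q,n):
    s=r.read_state(); p0=np.array(s['eef_pos']); R0=rot(s); sl=Slerp([0,1],R.concatenate([R0,q]))
    out=[]
    for i in range(n):
        a=sl(i/n); b=sl((i+1)/n)
        out.append(np.r_[a.inv().apply((np.array(p)-p0)/n)/.04,np.rad2deg((a.inv()*b).as_rotvec())/8])
    print(np.round(out,2).tolist())
E
python3 - <<'E'
from h import *
s=r.read_state(); print(np.round(s['joint_pos'],2))
plan([.34,.25,.24],tool(-2.2,0),24)
E
```

```text
[-0.79  0.07  1.72  0.    1.35  0.53]
[[0.11, -0.43, -0.03, 0.0, 0.0, -0.85], [0.16, -0.41, -0.03, 0.0, 0.0, -0.85], [0.21, -0.39, -0.03, 0.0, 0.0, -0.85], [0.25, -0.36, -0.03, 0.0, 0.0, -0.85], [0.3, -0.33, -0.03, 0.0, 0.0, -0.85], [0.33, -0.29, -0.03, 0.0, 0.0, -0.85], [0.36, -0.25, -0.03, 0.0, 0.0, -0.85], [0.39, -0.2, -0.03, 0.0, 0.0, -0.85], [0.41, -0.16, -0.03, 0.0, 0.0, -0.85], [0.43, -0.11, -0.03, 0.0, 0.0, -0.85], [0.44, -0.05, -0.03, 0.0, 0.0, -0.85], [0.44, -0.0, -0.03, 0.0, 0.0, -0.85], [0.44, 0.05, -0.03, 0.0, 0.0, -0.85], [0.43, 0.1, -0.03, 0.0, 0.0, -0.85], [0.41, 0.15, -0.03, 0.0, 0.0, -0.85], [0.39, 0.2, -0.03, 0.0, 0.0, -0.85], [0.37, 0.25, -0.03, 0.0, 0.0, -0.85], [0.33, 0.29, -0.03, 0.0, 0.0, -0.85], [0.3, 0.33, -0.03, 0.0, 0.0, -0.85], [0.26, 0.36, -0.03, 0.0, 0.0, -0.85], [0.21, 0.39, -0.03, 0.0, 0.0, -0.85], [0.17, 0.41, -0.03, 0.0, 0.0, -0.85], [0.12, 0.43, -0.03, 0.0, 0.0, -0.85], [0.06, 0.44, -0.03, 0.0, 0.0, -0.85]]
```

move_arm --targets '[{"delta_pos": [0.11, -0.43, -0.03], "dr": [0, 0, -0.85], "jaw": 0}, {"delta_pos": [0.16, -0.41, -0.03], "dr": [0, 0, -0.85], "jaw": 0}, {"delta_pos": [0.21, -0.39, -0.03], "dr": [0, 0, -0.85], "jaw": 0}, {"delta_pos": [0.25, -0.36, -0.03], "dr": [0, 0, -0.85], "jaw": 0}, {"delta_pos": [0.3, -0.33, -0.03], "dr": [0, 0, -0.85], "jaw": 0}, {"delta_pos": [0.33, -0.29, -0.03], "dr": [0, 0, -0.85], "jaw": 0}, {"delta_pos": [0.36, -0.25, -0.03], "dr": [0, 0, -0.85], "jaw": 0}, {"delta_pos": [0.39, -0.2, -0.03], "dr": [0, 0, -0.85], "jaw": 0}]'

```text
clock: 3.3
eef_pos: [0.3361, -0.0333, 0.2194]
ee_rot: [0.0, 0.824, 0.566, 0.0]
wrist_force: [-0.6, 0.1, -0.5]
grip_width: 1.0
grip_force: 0.0
```

move_arm --targets '[{"delta_pos": [0.41, -0.16, -0.03], "dr": [0, 0, -0.85], "jaw": 0}, {"delta_pos": [0.43, -0.11, -0.03], "dr": [0, 0, -0.85], "jaw": 0}, {"delta_pos": [0.44, -0.05, -0.03], "dr": [0, 0, -0.85], "jaw": 0}, {"delta_pos": [0.44, 0, -0.03], "dr": [0, 0, -0.85], "jaw": 0}, {"delta_pos": [0.44, 0.05, -0.03], "dr": [0, 0, -0.85], "jaw": 0}, {"delta_pos": [0.43, 0.1, -0.03], "dr": [0, 0, -0.85], "jaw": 0}, {"delta_pos": [0.41, 0.15, -0.03], "dr": [0, 0, -0.85], "jaw": 0}, {"delta_pos": [0.39, 0.2, -0.03], "dr": [0, 0, -0.85], "jaw": 0}]'

```text
clock: 4.3
eef_pos: [0.3375, 0.1078, 0.229]
ee_rot: [0.0, 0.475, 0.88, 0.0]
wrist_force: [0.5, -0.3, -1.0]
grip_width: 0.999
grip_force: 0.0
```

move_arm --targets '[{"delta_pos": [0.37, 0.25, -0.03], "dr": [0, 0, -0.85], "jaw": 0}, {"delta_pos": [0.33, 0.29, -0.03], "dr": [0, 0, -0.85], "jaw": 0}, {"delta_pos": [0.3, 0.33, -0.03], "dr": [0, 0, -0.85], "jaw": 0}, {"delta_pos": [0.26, 0.36, -0.03], "dr": [0, 0, -0.85], "jaw": 0}, {"delta_pos": [0.21, 0.39, -0.03], "dr": [0, 0, -0.85], "jaw": 0}, {"delta_pos": [0.17, 0.41, -0.03], "dr": [0, 0, -0.85], "jaw": 0}, {"delta_pos": [0.12, 0.43, -0.03], "dr": [0, 0, -0.85], "jaw": 0}, {"delta_pos": [0.06, 0.44, -0.03], "dr": [0, 0, -0.85], "jaw": 0}]'

```text
clock: 5.3
eef_pos: [0.3399, 0.2499, 0.2385]
ee_rot: [0.0, 0.02, 1.0, 0.0]
wrist_force: [0.9, -0.8, -1.1]
grip_width: 1.0
grip_force: 0.0
```

```bash
python3 - <<'E'
from h import *
s=r.read_state(); print(s['clock'],s['eef_pos'],np.round(s['joint_pos'],2),rot(s).as_matrix().round(3))
q=tool(-2.2,43); z=q.as_matrix()[:,2]
t=np.array([.4565,.345,0]); g=t+[-.008,0,.052]; tcp=g+.019*z; print(tcp, z)
plan(tcp-.11*z,q,8)
# re-measure tin with top camera
im=imaging.get_image('top'); 
for l in('lid_top','tin'): print(imaging.pinpoint(l,'top')[:2])
E
```

```text
5.3 [0.33988254 0.24988502 0.23854785] [ 0.35  0.13  1.56  0.    1.45 -1.18] [[-0.999  0.039  0.   ]
 [ 0.039  0.999  0.   ]
 [-0.     0.    -1.   ]]
[0.46144842 0.34450257 0.03810428] [ 0.68149567 -0.02618042 -0.7313537 ]
[[-0.13, 0.31, 0.38, -0.0, -0.67, -0.0], [-0.1, 0.31, 0.39, -0.0, -0.67, -0.0], [-0.06, 0.31, 0.39, -0.0, -0.67, -0.0], [-0.02, 0.31, 0.4, -0.0, -0.67, -0.0], [0.01, 0.31, 0.4, -0.0, -0.67, -0.0], [0.05, 0.31, 0.39, -0.0, -0.67, -0.0], [0.09, 0.31, 0.39, -0.0, -0.67, -0.0], [0.12, 0.31, 0.38, -0.0, -0.67, -0.0]]
[{'centre': [0.4595, 0.3435, 0.101], 'p': 0.9}]
[{'centre': [0.4592, 0.343, 0.0025], 'p': 0.84}]
```

move_arm --targets '[{"delta_pos": [-0.13, 0.31, 0.38], "dr": [0, -0.67, 0], "jaw": 0}, {"delta_pos": [-0.1, 0.31, 0.39], "dr": [0, -0.67, 0], "jaw": 0}, {"delta_pos": [-0.06, 0.31, 0.39], "dr": [0, -0.67, 0], "jaw": 0}, {"delta_pos": [-0.02, 0.31, 0.4], "dr": [0, -0.67, 0], "jaw": 0}, {"delta_pos": [0.01, 0.31, 0.4], "dr": [0, -0.67, 0], "jaw": 0}, {"delta_pos": [0.05, 0.31, 0.39], "dr": [0, -0.67, 0], "jaw": 0}, {"delta_pos": [0.09, 0.31, 0.39], "dr": [0, -0.67, 0], "jaw": 0}, {"delta_pos": [0.12, 0.31, 0.38], "dr": [0, -0.67, 0], "jaw": 0}]'

```text
clock: 6.45
eef_pos: [0.3864, 0.3439, 0.1199]
ee_rot: [0.361, 0.022, 0.932, -0.009]
wrist_force: [1.0, -0.5, -0.0]
grip_width: 1.0
grip_force: 0.0
```

```bash
python3 - <<'E'
from h import *
s=r.read_state(); print(s['clock'],s['eef_pos'],np.round(s['joint_pos'],2),rot(s).as_matrix().round(3))
q=tool(-2.2,43); z=q.as_matrix()[:,2]
t=np.array([.4575,.345,0]); g=t+[-.008,0,.052]; tcp=g+.019*z; print(tcp, z)
plan(tcp,q,6)
im=save('wrist','w1.png'); print(imaging.pinpoint('lid_top','wrist')[:2],imaging.pinpoint('tin','wrist')[:2])
E
```

```text
6.45 [0.38641357 0.34392051 0.11988291] [ 0.76  0.36  1.92 -1.08  0.59  0.09] [[-0.739  0.047  0.672]
 [ 0.035  0.999 -0.032]
 [-0.673 -0.    -0.74 ]]
[0.46244842 0.34450257 0.03810428] [ 0.68149567 -0.02618042 -0.7313537 ]
[[-0.0, 0.02, 0.46, -0.01, -0.01, -0.01], [-0.0, 0.02, 0.46, -0.01, -0.01, -0.01], [-0.0, 0.02, 0.46, -0.01, -0.01, -0.01], [-0.0, 0.02, 0.46, -0.01, -0.01, -0.01], [-0.0, 0.02, 0.47, -0.01, -0.01, -0.01], [0.0, 0.02, 0.47, -0.01, -0.01, -0.01]]
[{'centre': [0.6986, 0.2255, -0.0027], 'p': 0.67}, {'centre': [0.4543, 0.3492, 0.1001], 'p': 0.58}] [{'centre': [0.4532, 0.3442, -0.001], 'p': 0.58}]
```

View pics/w1.png

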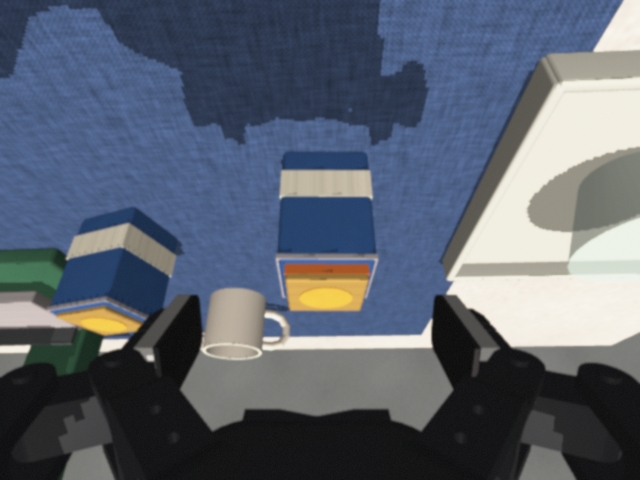

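The wrist view shows the tin with the orange seal centred at columns 278–378, between the fingers at ~180 and ~460, so the approach is aligned.

move_arm --targets '[{"delta_pos": [0, 0.02, 0.46], "dr": [0, 0, 0], "jaw": 0}, {"delta_pos": [0, 0.02, 0.46], "dr": [0, 0, 0], "jaw": 0}, {"delta_pos": [0, 0.02, 0.46], "dr": [0, 0, 0], "jaw": 0}, {"delta_pos": [0, 0.02, 0.46], "dr": [0, 0, 0], "jaw": 0}, {"delta_pos": [0, 0.02, 0.46], "dr": [0, 0, 0], "jaw": 0}, {"delta_pos": [0, 0.02, 0.46], "dr": [0, 0, 0], "jaw": 0}, {"delta_pos": [0, 0, 0], "dr": [0, 0, 0], "jaw": 0}, {"delta_pos": [0, 0, 0], "dr": [0, 0, 0], "jaw": 0}]'

```text
clock: 7.6
eef_pos: [0.4607, 0.3448, 0.0395]
ee_rot: [0.36, 0.022, 0.933, -0.009]
wrist_force: [-0.0, -0.1, 0.2]
grip_width: 0.999
grip_force: 0.0
```

move_arm --targets '[{"delta_pos": [0, 0, 0], "dr": [0, 0, 0], "jaw": 0.1}, {"delta_pos": [0, 0, 0], "dr": [0, 0, 0], "jaw": 0.2}, {"delta_pos": [0, 0, 0], "dr": [0, 0, 0], "jaw": 0.3}, {"delta_pos": [0, 0, 0], "dr": [0, 0, 0], "jaw": 0.4}, {"delta_pos": [0, 0, 0], "dr": [0, 0, 0], "jaw": 0.5}, {"delta_pos": [0, 0, 0], "dr": [0, 0, 0], "jaw": 0.6}, {"delta_pos": [0, 0, 0], "dr": [0, 0, 0], "jaw": 0.6}, {"delta_pos": [0, 0, 0], "dr": [0, 0, 0], "jaw": 0.6}]' --force 40

```text
clock: 8.6
eef_pos: [0.4602, 0.3456, 0.0388]
ee_rot: [0.36, 0.021, 0.933, -0.009]
wrist_force: [-4.3, 1.3, 6.0]
grip_width: 0.694
grip_force: 42.7
```

```bash
python3 - <<'E'
from h import *
s=r.read_state(); print(s['clock'],s['eef_pos'],np.round(s['joint_pos'],2),rot(s).as_matrix().round(3),s['wrist_force'],s['grip_width'])
im=save('top','t2.png'); print(imaging.pinpoint('tin','top')[:2],imaging.pinpoint('lid_top','top')[:2])
im=save('scene','s2.png')
E
```

```text
8.6 [0.46020432 0.34559824 0.03882096] [ 0.65  0.57  1.89 -1.41  0.45  0.37] [[-0.74   0.045  0.671]
 [ 0.032  0.999 -0.032]
 [-0.672 -0.002 -0.741]] [-4.31129664  1.29249919  5.98053164] 0.6940042853875041
[{'centre': [0.4609, 0.3399, -0.0024], 'p': 0.72}] [{'centre': [0.4584, 0.3448, 0.0987], 'p': 0.79}]
```

```bash
python3 - <<'E'
from h import *
s=r.read_state()
q=tool(0.8,42)
plan([.42,.33,.15],rot(s),4)
orig=r.read_state
r2=dict(s); r2['eef_pos']=[.42,.33,.15]
import h
class F: 
    def read_state(self): return r2
h.r=F(); plan([.47,-.0065,.15],q,12)
E
```

```text
[[-0.28, -0.11, -0.68, 0.0, 0.0, 0.0], [-0.28, -0.11, -0.68, 0.0, 0.0, 0.0], [-0.28, -0.11, -0.68, 0.0, 0.0, 0.0], [-0.28, -0.11, -0.68, 0.0, 0.0, 0.0]]
[[-0.1, -0.7, 0.09, -0.02, 0.0, -0.03], [-0.1, -0.7, 0.09, -0.02, 0.0, -0.03], [-0.09, -0.7, 0.09, -0.02, 0.0, -0.03], [-0.09, -0.7, 0.08, -0.02, 0.0, -0.03], [-0.09, -0.7, 0.08, -0.02, 0.0, -0.03], [-0.09, -0.7, 0.08, -0.02, 0.0, -0.03], [-0.08, -0.7, 0.08, -0.02, 0.0, -0.03], [-0.08, -0.7, 0.08, -0.02, 0.0, -0.03], [-0.08, -0.7, 0.07, -0.02, 0.0, -0.03], [-0.08, -0.7, 0.07, -0.02, 0.0, -0.03], [-0.08, -0.7, 0.07, -0.02, 0.0, -0.03], [-0.07, -0.7, 0.07, -0.02, 0.0, -0.03]]
```

View pics/s2.png

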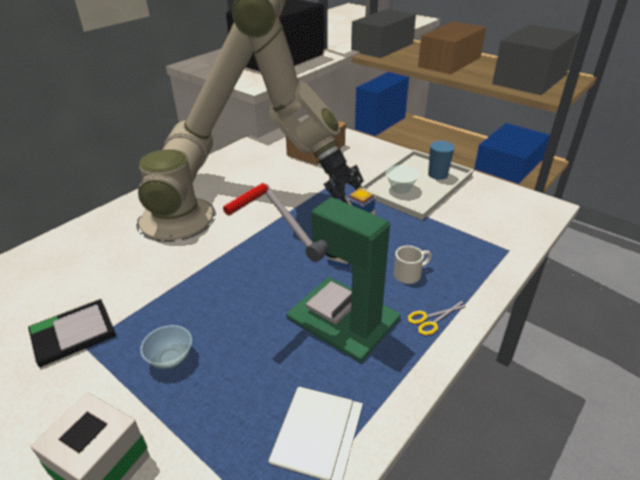

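The gripper at (345,180) holds the tin at (360,200), leaning back, with no contacts elsewhere. j4 is close to its limit, so I'll fit a quick kinematic model to check the press pose before carrying.

```bash
cat > k.py <<'E'
from h import *
from scipy.optimize import least_squares
D=[([-1.536,.381,1.297,0,1.464,-.215],[.136,-.533,.21]),([-.79,.07,1.72,0,1.35,.53],[.3358,-.1735,.2099]),([.35,.13,1.56,0,1.45,-1.18],[.3399,.2499,.2385]),([.76,.36,1.92,-1.08,.59,.09],[.3864,.3439,.1199]),([.65,.57,1.89,-1.41,.45,.37],[.4602,.3456,.0388])]
E3=lambda a,t:R.from_euler(a,t)
def fk(j,P):
    d1,a2,a3,L,o,e=P
    A=E3('z',j[0]); B=A*E3('y',j[1]); C=B*E3('y',j[2]); W=C*E3('z',j[3])*E3('y',j[4]); T=W*E3('z',j[5])
    return A.apply([0,o,d1])+B.apply([0,0,a2])+C.apply([e,0,a3])+T.apply([0,0,L]),T
def fit():
    f=lambda P:np.concatenate([fk(j,P)[0]-p for j,p in D])
    s=least_squares(f,[.3,.4,.4,.28,.117,0.]); return s.x,np.abs(s.fun).max()
LO=np.array([-3.11,-.89,.22,-1.42,.17,-2.88]);HI=np.array([3.11,2.33,2.48,4.56,2.85,2.88])
def ik(p,Rt,P,j0,C):
    def f(j):
        x,T=fk(j,P); return np.r_[(x-p)*10,(Rt.inv()*(T*C)).as_rotvec()]
    best=None
    for k in range(12):
        g=np.clip(j0+(np.random.default_rng(k).normal(0,.6,6) if k else 0),LO+.01,HI-.01)
        s=least_squares(f,g,bounds=(LO,HI))
        if best is None or s.cost<best.cost-1e-9: best=s
    return best.x,best.cost
E
python3 - <<'E'
from k import *
P,e=fit(); print(P.round(3),e)
s=r.read_state(); j=np.array(s['joint_pos']); C=fk(j,P)[1].inv()*rot(s); print(C.as_rotvec(), fk(j,P)[0])
for p in ([.634,-.0065,.0865],[.634,-.0065,.11],[.53,-.0065,.11],[.47,-.0065,.15]):
  for y in(.8,8,-8):
    q=R.from_euler('z',y+2.2,degrees=True)*rot(s)
    x,c=ik(np.array(p),q,P,j,C); print(p,y,x.round(2),round(c,6))
E
```

```text
[0.128 0.538 0.35  0.279 0.118 0.102] 0.0020734174810047856
[-3.69944320e-16  3.85358667e-17  1.57079633e+00] [0.46068861 0.34633272 0.03885151]
[0.634, -0.0065, 0.0865] 0.8 [-0.28  0.47  1.85  1.09  0.22 -2.87] 0.0
[0.634, -0.0065, 0.0865] 8 [-0.32  0.47  1.82  0.99  0.34 -2.88] 0.000538
[0.634, -0.0065, 0.0865] -8 [-0.22  0.47  1.82  0.36  0.17 -1.99] 0.000831
[0.634, -0.0065, 0.11] 0.8 [-0.28  0.43  1.83  0.85  0.26 -2.63] 0.0
[0.634, -0.0065, 0.11] 8 [-0.33  0.43  1.82  0.98  0.37 -2.88] 1e-06
[0.634, -0.0065, 0.11] -8 [-0.22  0.43  1.82  0.29  0.17 -1.91] 1.3e-05
[0.53, -0.0065, 0.11] 0.8 [-0.35  0.29  2.06  1.05  0.25 -2.88] 0.000999
[0.53, -0.0065, 0.11] 8 [-0.39  0.29  2.03  0.93  0.37 -2.88] 0.003432
[0.53, -0.0065, 0.11] -8 [-0.32  0.29  2.08  1.18  0.17 -2.88] 0.001143
[0.47, -0.0065, 0.15] 0.8 [-0.45  0.11  2.16  0.99  0.35 -2.88] 9.5e-05
[0.47, -0.0065, 0.15] 8 [-0.49  0.11  2.12  0.88  0.47 -2.88] 0.00184
[0.47, -0.0065, 0.15] -8 [-0.35  0.11  2.17  0.8   0.19 -2.51] 0.0
```

```bash
python3 - <<'E'
from k import *
P,e=fit(); s=r.read_state(); j=np.array(s['joint_pos']); C=fk(j,P)[1].inv()*rot(s)
for tilt in (32,35,38):
  for t,y in (([.4575,.3455,0],-2.2),([.45,.25,.1],0),([.5,-.0065,.06],3),([.5,-.0065,.12],3),([.57,-.0065,.06],3),([.63,-.0065,.06],3),([.63,-.0065,.047],3)):
    q=tool(y,tilt); p=np.array(t)+[-.014,0,.05]+.019*q.as_matrix()[:,2]
    x,c=ik(p,q,P,np.array([p[1]/p[0]-.25,.4,1.85,.4,.3,-2]) if y!=-2.2 else j,C); print(tilt,t,y,x.round(2),round(c,6))
E
```

```text
32 [0.4575, 0.3455, 0] -2.2 [ 0.6   0.54  1.82 -0.81  0.45 -0.25] 0.0
32 [0.45, 0.25, 0.1] 0 [ 0.39  0.25  1.9  -0.43  0.5  -0.85] 0.0
32 [0.5, -0.0065, 0.06] 3 [-0.38  0.27  2.06  0.67  0.37 -2.58] 0.0
32 [0.5, -0.0065, 0.12] 3 [-0.38  0.15  1.96  0.44  0.55 -2.33] 0.0
32 [0.57, -0.0065, 0.06] 3 [-0.32  0.37  1.88  0.5   0.41 -2.36] 0.0
32 [0.63, -0.0065, 0.06] 3 [-0.28  0.45  1.73  0.39  0.47 -2.21] 0.0
32 [0.63, -0.0065, 0.047] 3 [-0.28  0.47  1.74  0.42  0.43 -2.24] 0.0
35 [0.4575, 0.3455, 0] -2.2 [ 0.61  0.54  1.85 -0.99  0.43 -0.06] 0.0
35 [0.45, 0.25, 0.1] 0 [ 0.4   0.25  1.93 -0.55  0.44 -0.72] 0.0
35 [0.5, -0.0065, 0.06] 3 [-0.4   0.28  2.1   0.9   0.32 -2.82] 0.0
35 [0.5, -0.0065, 0.12] 3 [-0.4   0.15  2.    0.56  0.49 -2.45] 0.0
35 [0.57, -0.0065, 0.06] 3 [-0.33  0.37  1.92  0.67  0.35 -2.53] 0.0
35 [0.63, -0.0065, 0.06] 3 [-0.29  0.45  1.76  0.52  0.4  -2.33] 0.0
35 [0.63, -0.0065, 0.047] 3 [-0.29  0.47  1.78  0.56  0.36 -2.38] 0.0
38 [0.4575, 0.3455, 0] -2.2 [ 0.63  0.55  1.87 -1.19  0.42  0.14] 0.0
38 [0.45, 0.25, 0.1] 0 [ 0.41  0.26  1.97 -0.72  0.39 -0.56] 0.0
38 [0.5, -0.0065, 0.06] 3 [-0.39  0.28  2.11  0.97  0.3  -2.88] 0.000712
38 [0.5, -0.0065, 0.12] 3 [-0.41  0.14  2.04  0.71  0.44 -2.6 ] 0.0
38 [0.57, -0.0065, 0.06] 3 [-0.34  0.37  1.96  0.91  0.3  -2.78] 0.0
38 [0.63, -0.0065, 0.06] 3 [-0.29  0.45  1.8   0.69  0.33 -2.51] 0.0
38 [0.63, -0.0065, 0.047] 3 [-0.29  0.47  1.82  0.77  0.31 -2.59] 0.0
```

```bash
python3 - <<'E'
from h import *
plan([.455,.3455,.035],tool(-2.2,36),4)
E
```

```text
[[0.04, -0.0, -0.0, -0.01, 0.19, -0.01], [0.04, -0.0, -0.0, -0.01, 0.19, -0.01], [0.04, -0.0, -0.0, -0.01, 0.19, -0.01], [0.04, -0.0, -0.0, -0.01, 0.19, -0.01]]
```

move_arm --targets '[{"delta_pos": [0, 0, 0], "dr": [0, 0, 0], "jaw": 0.2}, {"delta_pos": [0, 0, 0], "dr": [0, 0, 0], "jaw": 0.1}, {"delta_pos": [0, 0, 0], "dr": [0, 0, 0], "jaw": 0}, {"delta_pos": [0, 0, 0], "dr": [0, 0, 0], "jaw": 0}, {"delta_pos": [0, 0, 0], "dr": [0, 0, 0], "jaw": 0}, {"delta_pos": [0, 0, 0], "dr": [0, 0, 0], "jaw": 0}, {"delta_pos": [0, 0, 0], "dr": [0, 0, 0], "jaw": 0}, {"delta_pos": [0, 0, 0], "dr": [0, 0, 0], "jaw": 0}]'

```text
clock: 9.8
eef_pos: [0.4605, 0.3452, 0.0383]
ee_rot: [0.36, 0.021, 0.933, -0.009]
wrist_force: [-0.0, -1.2, 0.0]
grip_width: 0.996
grip_force: 0.0
```

move_arm --targets '[{"delta_pos": [0.04, 0, 0], "dr": [0, 0.19, 0], "jaw": 0}, {"delta_pos": [0.04, 0, 0], "dr": [0, 0.19, 0], "jaw": 0}, {"delta_pos": [0.04, 0, 0], "dr": [0, 0.19, 0], "jaw": 0}, {"delta_pos": [0.04, 0, 0], "dr": [0, 0.19, 0], "jaw": 0}, {"delta_pos": [0, 0, 0], "dr": [0, 0, 0], "jaw": 0}, {"delta_pos": [0, 0, 0], "dr": [0, 0, 0], "jaw": 0}, {"delta_pos": [0, 0, 0], "dr": [0, 0, 0], "jaw": 0.1}, {"delta_pos": [0, 0, 0], "dr": [0, 0, 0], "jaw": 0.2}]'

```text
clock: 10.8
eef_pos: [0.4555, 0.3454, 0.0341]
ee_rot: [0.31, 0.021, 0.951, -0.008]
wrist_force: [0.5, -0.1, -0.3]
grip_width: 0.8
grip_force: 0.0
```

move_arm --targets '[{"delta_pos": [0, 0, 0], "dr": [0, 0, 0], "jaw": 0.3}, {"delta_pos": [0, 0, 0], "dr": [0, 0, 0], "jaw": 0.4}, {"delta_pos": [0, 0, 0], "dr": [0, 0, 0], "jaw": 0.5}, {"delta_pos": [0, 0, 0], "dr": [0, 0, 0], "jaw": 0.6}, {"delta_pos": [0, 0, 0], "dr": [0, 0, 0], "jaw": 0.6}, {"delta_pos": [0, 0, 0], "dr": [0, 0, 0], "jaw": 0.6}, {"delta_pos": [0, 0, 0], "dr": [0, 0, 0], "jaw": 0.6}, {"delta_pos": [0, 0, 0], "dr": [0, 0, 0], "jaw": 0.6}]' --force 40

```text
clock: 11.8
eef_pos: [0.4555, 0.3457, 0.0344]
ee_rot: [0.31, 0.021, 0.951, -0.008]
wrist_force: [-4.9, 2.6, 5.8]
grip_width: 0.694
grip_force: 43.7
```

```bash
python3 - <<'E'
from h import *
import h
s=r.read_state(); p=np.array(s['eef_pos']); print(s['clock'],p,np.round(s['joint_pos'],2),rot(s).as_matrix().round(3).tolist(),s['wrist_force'],s['grip_width'])
R0=rot(s); wp=[([.42,.30,.15],0.,4),([.47,.10,.15],0.,6),([.52,-.0065,.13],3.2,6)]
for t,dy,n in wp:
    q=R.from_euler('z',dy,degrees=True)*R0
    print(t);plan(t,q,n)
    f=dict(s); f['eef_pos']=t; qq=q.as_quat(); f['ee_rot']=[qq[3],qq[0],qq[1],qq[2]]
    h.r=type('F',(),{'read_state':lambda self,f=f:f})()
E
```

```text
11.8 [0.45549392 0.34565923 0.03444743] [ 0.62  0.55  1.85 -1.06  0.43  0.01] [[-0.807, 0.046, 0.589], [0.036, 0.999, -0.028], [-0.589, -0.002, -0.808]] [-4.88175518  2.57558952  5.8499448 ] 0.6944886120374965
[0.42, 0.3, 0.15]
[[-0.26, -0.3, -0.71, 0.0, 0.0, 0.0], [-0.26, -0.3, -0.71, 0.0, 0.0, 0.0], [-0.26, -0.3, -0.71, 0.0, 0.0, 0.0], [-0.26, -0.3, -0.71, 0.0, 0.0, 0.0]]
[0.47, 0.1, 0.15]
[[-0.2, -0.82, 0.15, 0.0, 0.0, 0.0], [-0.2, -0.82, 0.15, 0.0, 0.0, 0.0], [-0.2, -0.82, 0.15, 0.0, 0.0, 0.0], [-0.2, -0.82, 0.15, 0.0, 0.0, 0.0], [-0.2, -0.82, 0.15, 0.0, 0.0, 0.0], [-0.2, -0.82, 0.15, 0.0, 0.0, 0.0]]
[0.52, -0.0065, 0.13]
[[-0.13, -0.43, 0.2, -0.04, -0.0, -0.05], [-0.13, -0.44, 0.2, -0.04, -0.0, -0.05], [-0.13, -0.44, 0.2, -0.04, -0.0, -0.05], [-0.13, -0.44, 0.2, -0.04, -0.0, -0.05], [-0.12, -0.44, 0.19, -0.04, -0.0, -0.05], [-0.12, -0.44, 0.19, -0.04, -0.0, -0.05]]
```

move_arm --targets '[{"delta_pos": [-0.26, -0.3, -0.71], "dr": [0, 0, 0], "jaw": 0.6}, {"delta_pos": [-0.26, -0.3, -0.71], "dr": [0, 0, 0], "jaw": 0.6}, {"delta_pos": [-0.26, -0.3, -0.71], "dr": [0, 0, 0], "jaw": 0.6}, {"delta_pos": [-0.26, -0.3, -0.71], "dr": [0, 0, 0], "jaw": 0.6}, {"delta_pos": [-0.1, -0.41, 0.08], "dr": [0, 0, 0], "jaw": 0.6}, {"delta_pos": [-0.1, -0.41, 0.08], "dr": [0, 0, 0], "jaw": 0.6}, {"delta_pos": [-0.1, -0.41, 0.08], "dr": [0, 0, 0], "jaw": 0.6}, {"delta_pos": [-0.1, -0.41, 0.08], "dr": [0, 0, 0], "jaw": 0.6}]'

```text
clock: 12.8
eef_pos: [0.4371, 0.2317, 0.1489]
ee_rot: [0.308, 0.022, 0.951, -0.009]
wrist_force: [0.3, 0.3, -3.9]
grip_width: 0.692
grip_force: 46.2
```

move_arm --targets '[{"delta_pos": [-0.13, -0.54, 0.1], "dr": [0, 0, 0], "jaw": 0.6}, {"delta_pos": [-0.13, -0.54, 0.1], "dr": [0, 0, 0], "jaw": 0.6}, {"delta_pos": [-0.13, -0.54, 0.1], "dr": [0, 0, 0], "jaw": 0.6}, {"delta_pos": [-0.13, -0.54, 0.1], "dr": [0, 0, 0], "jaw": 0.6}, {"delta_pos": [-0.13, -0.54, 0.1], "dr": [0, 0, 0], "jaw": 0.6}, {"delta_pos": [-0.13, -0.54, 0.1], "dr": [0, 0, 0], "jaw": 0.6}, {"delta_pos": [0, 0, 0], "dr": [0, 0, 0], "jaw": 0.6}, {"delta_pos": [0, 0, 0], "dr": [0, 0, 0], "jaw": 0.6}]'

```text
clock: 13.8
eef_pos: [0.4703, 0.1016, 0.1485]
ee_rot: [0.309, 0.022, 0.951, -0.008]
wrist_force: [-0.7, 0.5, -3.3]
grip_width: 0.694
grip_force: 46.2
```

```bash
python3 - <<'E'
from h import *
s=r.read_state(); print(s['eef_pos'],np.round(s['joint_pos'],2),s['wrist_force'],s['grip_width'],rot(s).as_euler('ZYX',degrees=True))
q=R.from_euler('z',3.2,degrees=True)*R.from_quat([.021,.951,-.008,.310])
plan([.52,-.0065,.13],q,8)
E
```

```text
[0.47031159 0.10161109 0.1484921 ] [-0.03  0.14  2.04 -0.04  0.33 -1.51] [-0.72474473  0.49427325 -3.27450023] 0.6944962834562302 [ 177.43533297   35.97222792 -179.8379322 ]
[[-0.1, -0.33, 0.15, -0.03, -0.0, -0.04], [-0.1, -0.33, 0.15, -0.03, -0.0, -0.04], [-0.1, -0.33, 0.14, -0.03, -0.0, -0.04], [-0.1, -0.33, 0.14, -0.03, -0.0, -0.04], [-0.1, -0.33, 0.14, -0.03, -0.0, -0.04], [-0.09, -0.34, 0.14, -0.03, -0.0, -0.04], [-0.09, -0.34, 0.14, -0.03, -0.0, -0.04], [-0.09, -0.34, 0.14, -0.03, -0.0, -0.04]]
```

move_arm --targets '[{"delta_pos": [-0.1, -0.33, 0.15], "dr": [-0.03, 0, -0.04], "jaw": 0.6}, {"delta_pos": [-0.1, -0.33, 0.15], "dr": [-0.03, 0, -0.04], "jaw": 0.6}, {"delta_pos": [-0.1, -0.33, 0.14], "dr": [-0.03, 0, -0.04], "jaw": 0.6}, {"delta_pos": [-0.1, -0.33, 0.14], "dr": [-0.03, 0, -0.04], "jaw": 0.6}, {"delta_pos": [-0.1, -0.33, 0.14], "dr": [-0.03, 0, -0.04], "jaw": 0.6}, {"delta_pos": [-0.09, -0.34, 0.14], "dr": [-0.03, 0, -0.04], "jaw": 0.6}, {"delta_pos": [-0.09, -0.34, 0.14], "dr": [-0.03, 0, -0.04], "jaw": 0.6}, {"delta_pos": [-0.09, -0.34, 0.14], "dr": [-0.03, 0, -0.04], "jaw": 0.6}]'

```text
clock: 14.8
eef_pos: [0.5203, -0.0059, 0.1302]
ee_rot: [0.309, -0.006, 0.951, 0.001]
wrist_force: [0.4, -0.6, -4.1]
grip_width: 0.699
grip_force: 46.3
```

```bash
python3 - <<'E'
from h import *
s=r.read_state(); print(s['eef_pos'],np.round(s['joint_pos'],2),s['wrist_force'],s['grip_width'],rot(s).as_euler('ZYX',degrees=True))
im=save('top','t3.png'); im2=save('scene','s3.png')
for n,i in(('top',im),('scene',im2)):
    print(n,imaging.pinpoint('lid_top',n)[:2],imaging.pinpoint('tin',n)[:2])
H,W=im['depth'].shape; P=cloud(im,np.ones((H,W),bool)); 
rgb=im['pixels'].astype(int)[im['depth']>0]
m=(rgb[:,0]>180)&(rgb[:,2]<120)&(P[:,2]>.12)&(abs(P[:,0]-.52)<.05)&(abs(P[:,1])<.06)
p=P[m]; print(len(p),p.mean(0),cv2.minAreaRect((p[:,:2]*1000).astype(np.float32)),np.percentile(p[:,2],[10,50,90]))
A=np.c_[p[:,:2],np.ones(len(p))]; print('slope',np.linalg.lstsq(A,p[:,2],rcond=None)[0])
E
```

```text
[ 0.52025879 -0.00588853  0.13019493] [-0.36  0.23  2.    0.61  0.38 -2.45] [ 0.37291284 -0.56636265 -4.0941233 ] 0.6987537509328524 [-179.28511572   36.01667337 -179.91179879]
top [{'centre': [0.5227, -0.0072, 0.1986], 'p': 0.61}] [{'centre': [0.5206, -0.0088, 0.0948], 'p': 0.81}]
scene [{'centre': [0.5243, -0.0071, 0.1987], 'p': 0.8}] [{'centre': [0.525, -0.009, 0.0956], 'p': 0.65}]
479 [ 0.52057135 -0.00618391  0.19584998] ((520.65576171875, -6.316600799560547), (47.26768493652344, 47.180877685546875), 89.54882049560547) [0.19341329 0.19589294 0.19843007]
slope [-0.00724421  0.01950128  0.1997417 ]
```

View pics/s3.png

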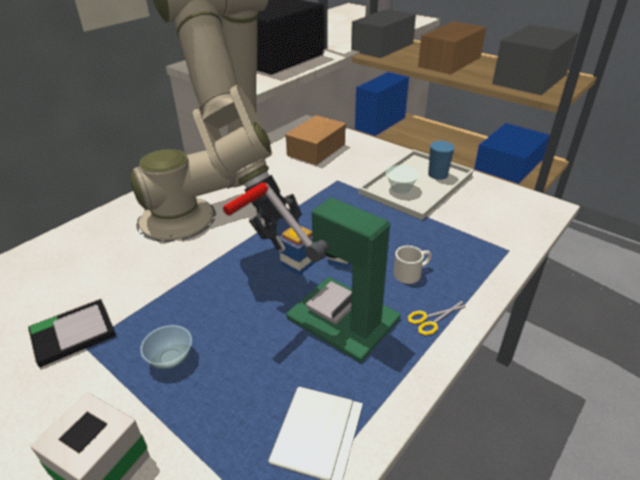

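The tin is level in the hand at (298,248) in the scene view, ahead of the press table at (330,298), with nothing else touched. Moving in under the head.

move_arm --targets '[{"delta_pos": [-0.17, -0.01, 0.235], "dr": [0, 0, 0], "jaw": 0.6}, {"delta_pos": [-0.17, -0.01, 0.235], "dr": [0, 0, 0], "jaw": 0.6}, {"delta_pos": [-0.17, -0.01, 0.235], "dr": [0, 0, 0], "jaw": 0.6}, {"delta_pos": [-0.17, -0.01, 0.235], "dr": [0, 0, 0], "jaw": 0.6}, {"delta_pos": [-0.17, -0.01, 0.235], "dr": [0, 0, 0], "jaw": 0.6}, {"delta_pos": [-0.17, -0.01, 0.235], "dr": [0, 0, 0], "jaw": 0.6}, {"delta_pos": [-0.17, 0, 0.235], "dr": [0, 0, 0], "jaw": 0.6}, {"delta_pos": [0, 0, 0], "dr": [0, 0, 0], "jaw": 0.6}]'

```text
clock: 16.1
eef_pos: [0.5982, -0.0081, 0.1051]
ee_rot: [0.31, -0.005, 0.951, 0.001]
wrist_force: [0.9, 0.0, -4.5]
grip_width: 0.693
grip_force: 46.1
```

```bash
python3 - <<'E'
from h import *
s=r.read_state(); print(s['eef_pos'],np.round(s['joint_pos'],2),s['wrist_force'],s['grip_width'],rot(s).as_euler('ZYX',degrees=True))
plan([.6297,-.0067,.092],rot(s),6)
im2=save('scene','s4.png')
E
```

```text
[ 0.59819304 -0.0080845   0.10512051] [-0.3   0.39  1.84  0.54  0.35 -2.33] [ 9.10530142e-01  2.70660846e-04 -4.48422800e+00] 0.6933424125554174 [-179.36284617   36.0679638  -179.89816721]
[[-0.07, 0.0, 0.12, 0.0, 0.0, 0.0], [-0.07, 0.0, 0.12, 0.0, 0.0, 0.0], [-0.07, 0.0, 0.12, 0.0, 0.0, 0.0], [-0.07, 0.0, 0.12, 0.0, 0.0, 0.0], [-0.07, 0.0, 0.12, 0.0, 0.0, 0.0], [-0.07, 0.0, 0.12, 0.0, 0.0, 0.0]]
```

move_arm --targets '[{"delta_pos": [-0.07, 0.005, 0.12], "dr": [0, 0, 0], "jaw": 0.6}, {"delta_pos": [-0.07, 0.005, 0.12], "dr": [0, 0, 0], "jaw": 0.6}, {"delta_pos": [-0.07, 0.005, 0.12], "dr": [0, 0, 0], "jaw": 0.6}, {"delta_pos": [-0.07, 0.005, 0.12], "dr": [0, 0, 0], "jaw": 0.6}, {"delta_pos": [-0.07, 0.005, 0.12], "dr": [0, 0, 0], "jaw": 0.6}, {"delta_pos": [-0.07, 0.005, 0.12], "dr": [0, 0, 0], "jaw": 0.6}, {"delta_pos": [0, 0, 0], "dr": [0, 0, 0], "jaw": 0.6}, {"delta_pos": [0, 0, 0], "dr": [0, 0, 0], "jaw": 0.6}]'

```text
clock: 17.15
eef_pos: [0.628, -0.0066, 0.0921]
ee_rot: [0.31, -0.005, 0.951, 0.001]
wrist_force: [-0.9, -0.3, -4.7]
grip_width: 0.692
grip_force: 46.2
```

move_arm --targets '[{"delta_pos": [0.03, 0, 0.04], "dr": [0, 0, 0], "jaw": 0.6}, {"delta_pos": [0.03, 0, 0.04], "dr": [0, 0, 0], "jaw": 0.6}, {"delta_pos": [0.03, 0, 0.04], "dr": [0, 0, 0], "jaw": 0.6}, {"delta_pos": [0.015, 0, 0.02], "dr": [0, 0, 0], "jaw": 0.6}, {"delta_pos": [0.015, 0, 0.02], "dr": [0, 0, 0], "jaw": 0.6}, {"delta_pos": [0, 0, 0], "dr": [0, 0, 0], "jaw": 0.6}, {"delta_pos": [0, 0, 0], "dr": [0, 0, 0], "jaw": 0.6}, {"delta_pos": [0, 0, 0], "dr": [0, 0, 0], "jaw": 0.6}]'

```text
clock: 18.15
eef_pos: [0.6281, -0.0066, 0.0841]
ee_rot: [0.31, -0.005, 0.951, 0.001]
wrist_force: [0.5, 0.5, -3.5]
grip_width: 0.696
grip_force: 46.2
```

```bash
python3 - <<'E'
from h import *
s=r.read_state(); print(s['eef_pos'],np.round(s['joint_pos'],2),s['wrist_force'],s['grip_width'],rot(s).as_euler('ZYX',degrees=True))
im2=save('scene','s5.png'); x=im2['pixels'][150:390,230:470,::-1]
cv2.imwrite('pics/s5c.png',cv2.resize(x,(600,600),interpolation=cv2.INTER_CUBIC))
for l in ('tin','lid_top','anvil','ram'): print(l,imaging.pinpoint(l,'scene')[:2])
E
```

```text
[ 0.62806636 -0.00661919  0.08414701] [-0.27  0.46  1.79  0.54  0.32 -2.32] [ 0.47008874  0.50481347 -3.50682914] 0.6956901612474833 [-179.37329286   36.08584127 -179.89400742]
tin [{'centre': [0.6324, -0.0064, 0.0508], 'p': 0.88}]
lid_top [{'centre': [0.6289, -0.0099, 0.1476], 'p': 0.74}]
anvil [{'centre': [0.6354, -0.0054, 0.0445], 'p': 0.67}]
ram [{'centre': [0.6303, -0.0075, 0.1886], 'p': 0.38}]
```

View pics/s5c.png

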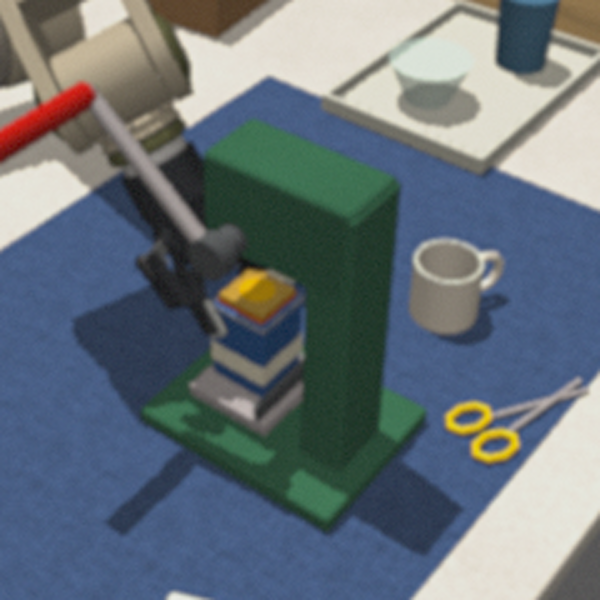

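Crop: the tin hovers just over the table near (255,390), its orange seal shows at (258,300), and the fence is dark behind it. No contact yet, so I'll lower further in small steps.

move_arm --targets '[{"delta_pos": [0.005, 0, 0.027], "dr": [0, 0, 0], "jaw": 0.6}, {"delta_pos": [0.005, 0, 0.027], "dr": [0, 0, 0], "jaw": 0.6}, {"delta_pos": [0.01, 0, 0.022], "dr": [0, 0, 0], "jaw": 0.6}, {"delta_pos": [0, 0, 0], "dr": [0, 0, 0], "jaw": 0.6}, {"delta_pos": [0, 0, 0], "dr": [0, 0, 0], "jaw": 0.6}, {"delta_pos": [0, 0, 0], "dr": [0, 0, 0], "jaw": 0.6}, {"delta_pos": [0, 0, 0], "dr": [0, 0, 0], "jaw": 0.6}, {"delta_pos": [0, 0, 0], "dr": [0, 0, 0], "jaw": 0.6}]'

```text
clock: 19.4
eef_pos: [0.6292, -0.0066, 0.0812]
ee_rot: [0.31, -0.005, 0.951, 0.001]
wrist_force: [-0.3, 1.1, -3.4]
grip_width: 0.692
grip_force: 46.2
```

move_arm --targets '[{"delta_pos": [0.0147, 0, 0.02], "dr": [0, 0, 0], "jaw": 0.6}, {"delta_pos": [0, 0, 0], "dr": [0, 0, 0], "jaw": 0.6}, {"delta_pos": [0.0147, 0, 0.02], "dr": [0, 0, 0], "jaw": 0.6}, {"delta_pos": [0, 0, 0], "dr": [0, 0, 0], "jaw": 0.6}, {"delta_pos": [0, 0, 0], "dr": [0, 0, 0], "jaw": 0.6}, {"delta_pos": [0, 0, 0], "dr": [0, 0, 0], "jaw": 0.6}, {"delta_pos": [0, 0, 0], "dr": [0, 0, 0], "jaw": 0.6}, {"delta_pos": [0, 0, 0], "dr": [0, 0, 0], "jaw": 0.6}]'

```text
clock: 20.4
eef_pos: [0.6293, -0.0066, 0.0806]
ee_rot: [0.311, -0.005, 0.95, 0.001]
wrist_force: [-10.3, -0.2, 10.7]
grip_width: 0.697
grip_force: 48.3
```

move_arm --targets '[{"delta_pos": [-0.01, 0, -0.014], "dr": [0, 0, 0], "jaw": 0.6}, {"delta_pos": [0, 0, 0], "dr": [0, 0, 0], "jaw": 0.25}, {"delta_pos": [0, 0, 0], "dr": [0, 0, 0], "jaw": 0.2}, {"delta_pos": [0, 0, 0], "dr": [0, 0, 0], "jaw": 0.15}, {"delta_pos": [0, 0, 0], "dr": [0, 0, 0], "jaw": 0.1}, {"delta_pos": [0, 0, 0], "dr": [0, 0, 0], "jaw": 0.05}, {"delta_pos": [0, 0, 0], "dr": [0, 0, 0], "jaw": 0}, {"delta_pos": [0, 0, 0], "dr": [0, 0, 0], "jaw": 0}]'

```text
clock: 21.4
eef_pos: [0.6292, -0.0066, 0.0799]
ee_rot: [0.31, -0.005, 0.951, 0.001]
wrist_force: [-0.0, -0.0, 0.2]
grip_width: 1.001
grip_force: 0.0
```

```bash
python3 - <<'E'
from h import *
s=r.read_state(); print(s['clock'],s['eef_pos'],np.round(s['joint_pos'],2),s['wrist_force'],s['grip_width'])
im2=save('scene','s6.png')
for l in ('tin','lid_top','anvil','ram','lever_grip'): print(l,imaging.pinpoint(l,'scene')[:1])
E
```

```text
21.4 [ 0.62917922 -0.00661699  0.07988935] [-0.27  0.47  1.79  0.55  0.31 -2.33] [-0.01558247 -0.02426236  0.19016218] 1.0005787432909699
tin [{'centre': [0.6296, -0.007, 0.0425], 'p': 0.79}]
lid_top [{'centre': [0.6303, -0.0092, 0.1456], 'p': 0.8}]
anvil [{'centre': [0.6349, -0.0053, 0.0434], 'p': 0.81}]
ram [{'centre': [0.6298, -0.0048, 0.1882], 'p': 0.6}]
lever_grip [{'centre': [0.5069, -0.1333, 0.3478], 'p': 0.98}]
```

move_arm --targets '[{"delta_pos": [0.15, 0, -0.24], "dr": [0, 0, 0], "jaw": 0}, {"delta_pos": [0.3, 0, -0.49], "dr": [0, 0, 0], "jaw": 0}, {"delta_pos": [0.3, 0, -0.49], "dr": [0, 0, 0], "jaw": 0}, {"delta_pos": [0.3, 0, -0.49], "dr": [0, 0, 0], "jaw": 0}, {"delta_pos": [0.3, 0, -0.49], "dr": [0, 0, 0], "jaw": 0}, {"delta_pos": [0.3, 0, -0.49], "dr": [0, 0, 0], "jaw": 0}, {"delta_pos": [0.3, 0, -0.49], "dr": [0, 0, 0], "jaw": 0}, {"delta_pos": [0.3, 0, -0.49], "dr": [0, 0, 0], "jaw": 0}]'

```text
clock: 22.7
eef_pos: [0.4686, -0.0078, 0.1459]
ee_rot: [0.31, -0.005, 0.951, 0.001]
wrist_force: [0.3, 0.6, 0.1]
grip_width: 1.002
grip_force: 0.0
```

```bash
python3 - <<'E'
from k import *
s=r.read_state(); print(s['clock'],s['eef_pos'],np.round(s['joint_pos'],2),s['wrist_force'],s['grip_width'])
qd=R.from_matrix(np.array([[0,1,0],[1,0,0],[0,0,-1.]])) # cols: x=+y, y=+x, z=down
P,e=fit(); j=np.array(s['joint_pos']); C=R.from_euler('z',np.pi/2)
for p in ([.42,-.02,.25],[.41,-.05,.42],[.505,-.1375,.42],[.505,-.1375,.35],[.466,-.1375,.23],[.48,-.1375,.15]):
    x,c=ik(np.array(p),qd,P,np.array([-.4,.2,1.4,0,1.4,-.5]),C); print(p,x.round(2),round(c,6))
plan([.41,-.01,.26],qd,14)
im=save('top','t4.png')
H,W=im['depth'].shape; Pt=cloud(im,np.ones((H,W),bool)); rgb=im['pixels'].astype(int)[im['depth']>0]
m=(Pt[:,2]>.12)&(Pt[:,2]<.15)&(abs(Pt[:,0]-.61)<.06)&(abs(Pt[:,1])<.06); p=Pt[m]; print(len(p),p.min(0),p.max(0))
E
```

```text
22.7 [ 0.46864219 -0.00778691  0.14586905] [-0.43  0.11  2.1   0.65  0.42 -2.53] [0.31768493 0.589753   0.10793259] 1.0015672288749409
[0.42, -0.02, 0.25] [-0.33  0.12  1.54 -0.    1.48 -0.33] 0.0
[0.41, -0.05, 0.42] [-0.41  0.06  1.13  0.    1.95 -0.41] 0.0
[0.505, -0.1375, 0.42] [-0.49  0.28  0.86  0.    2.   -0.49] 0.0
[0.505, -0.1375, 0.35] [-0.49  0.27  1.06  0.    1.81 -0.49] 0.0
[0.466, -0.1375, 0.23] [-0.53  0.25  1.43  0.    1.46 -0.53] 0.0
[0.48, -0.1375, 0.15] [-0.52  0.35  1.54 -0.    1.26 -0.52] 0.0
[[-0.04, -0.0, -0.23, 0.25, 0.25, 0.78], [-0.03, -0.01, -0.23, 0.25, 0.25, 0.78], [-0.02, -0.01, -0.23, 0.25, 0.25, 0.78], [-0.01, -0.02, -0.23, 0.25, 0.25, 0.78], [-0.01, -0.03, -0.23, 0.25, 0.25, 0.78], [-0.0, -0.03, -0.23, 0.25, 0.25, 0.78], [-0.0, -0.04, -0.23, 0.25, 0.25, 0.78], [0.0, -0.05, -0.22, 0.25, 0.25, 0.78], [0.0, -0.06, -0.22, 0.25, 0.25, 0.78], [0.01, -0.07, -0.22, 0.25, 0.25, 0.78], [0.01, -0.07, -0.22, 0.25, 0.25, 0.78], [0.0, -0.08, -0.21, 0.25, 0.25, 0.78], [0.0, -0.09, -0.21, 0.25, 0.25, 0.78], [-0.0, -0.1, -0.21, 0.25, 0.25, 0.78]]
122 [ 0.59889755 -0.03358275  0.12063227] [0.60885291 0.02357207 0.14882794]
```

move_arm --targets '[{"delta_pos": [-0.04, 0, -0.23], "dr": [0.25, 0.25, 0.78], "jaw": 0.2}, {"delta_pos": [-0.03, -0.01, -0.23], "dr": [0.25, 0.25, 0.78], "jaw": 0.4}, {"delta_pos": [-0.02, -0.01, -0.23], "dr": [0.25, 0.25, 0.78], "jaw": 0.6}, {"delta_pos": [-0.01, -0.02, -0.23], "dr": [0.25, 0.25, 0.78], "jaw": 0.78}, {"delta_pos": [-0.01, -0.03, -0.23], "dr": [0.25, 0.25, 0.78], "jaw": 0.78}, {"delta_pos": [0, -0.03, -0.23], "dr": [0.25, 0.25, 0.78], "jaw": 0.78}, {"delta_pos": [0, -0.04, -0.23], "dr": [0.25, 0.25, 0.78], "jaw": 0.78}, {"delta_pos": [0, -0.05, -0.22], "dr": [0.25, 0.25, 0.78], "jaw": 0.78}]'

```text
clock: 23.75
eef_pos: [0.4364, -0.0086, 0.2086]
ee_rot: [0.152, 0.422, 0.894, 0.003]
wrist_force: [-0.5, -0.8, -0.4]
grip_width: 0.221
grip_force: 0.0
```

move_arm --targets '[{"delta_pos": [0, -0.06, -0.22], "dr": [0.25, 0.25, 0.78], "jaw": 0.78}, {"delta_pos": [0.01, -0.07, -0.22], "dr": [0.25, 0.25, 0.78], "jaw": 0.78}, {"delta_pos": [0.01, -0.07, -0.22], "dr": [0.25, 0.25, 0.78], "jaw": 0.78}, {"delta_pos": [0, -0.08, -0.21], "dr": [0.25, 0.25, 0.78], "jaw": 0.78}, {"delta_pos": [0, -0.09, -0.21], "dr": [0.25, 0.25, 0.78], "jaw": 0.78}, {"delta_pos": [0, -0.1, -0.21], "dr": [0.25, 0.25, 0.78], "jaw": 0.78}, {"delta_pos": [0, 0, 0], "dr": [0, 0, 0], "jaw": 0.78}, {"delta_pos": [0, 0, 0], "dr": [0, 0, 0], "jaw": 0.78}]'

```text
clock: 24.75
eef_pos: [0.4107, -0.0105, 0.2565]
ee_rot: [0.008, 0.694, 0.72, 0.003]
wrist_force: [-0.9, -0.4, -0.6]
grip_width: 0.221
grip_force: 0.0
```

```bash
python3 - <<'E'
from h import *
import h
s=r.read_state(); p=np.array(s['eef_pos']); print(s['clock'],p,np.round(s['joint_pos'],2),s['wrist_force'],s['grip_width'],rot(s).as_matrix().round(3).tolist())
qd=R.from_matrix(np.array([[0,1,0],[1,0,0],[0,0,-1.]]))
print(np.rad2deg((rot(s).inv()*qd).as_rotvec())/8)
E
```

```text
24.75 [ 0.41070843 -0.01047534  0.25651733] [-0.31  0.09  1.56 -0.    1.48 -0.35] [-0.90660346 -0.36347793 -0.55633959] 0.2208897942919127 [[-0.037, 0.999, 0.016], [0.999, 0.037, -0.006], [-0.007, 0.015, -1.0]]
[0.11183084 0.04485226 0.26231641]
```

move_arm --targets '[{"delta_pos": [-0.17, 0, -0.68], "dr": [0.02, 0.01, 0.044], "jaw": 0.78}, {"delta_pos": [-0.17, 0, -0.68], "dr": [0.02, 0.01, 0.044], "jaw": 0.78}, {"delta_pos": [-0.17, 0, -0.68], "dr": [0.02, 0.01, 0.044], "jaw": 0.78}, {"delta_pos": [-0.17, 0, -0.68], "dr": [0.02, 0.01, 0.044], "jaw": 0.78}, {"delta_pos": [-0.17, 0, -0.68], "dr": [0.02, 0.01, 0.044], "jaw": 0.78}, {"delta_pos": [-0.17, 0, -0.68], "dr": [0.02, 0.01, 0.044], "jaw": 0.78}, {"delta_pos": [0, 0, 0], "dr": [0, 0, 0], "jaw": 0.78}, {"delta_pos": [0, 0, 0], "dr": [0, 0, 0], "jaw": 0.78}]'

```text
clock: 25.75
eef_pos: [0.4102, -0.0507, 0.4192]
ee_rot: [-0.002, 0.708, 0.707, 0.0]
wrist_force: [-0.0, 0.4, -0.0]
grip_width: 0.221
grip_force: 0.0
```

move_arm --targets '[{"delta_pos": [-0.55, 0.59, 0], "dr": [0, 0, 0], "jaw": 0.78}, {"delta_pos": [-0.55, 0.59, 0], "dr": [0, 0, 0], "jaw": 0.78}, {"delta_pos": [-0.55, 0.59, 0], "dr": [0, 0, 0], "jaw": 0.78}, {"delta_pos": [-0.55, 0.59, 0], "dr": [0, 0, 0], "jaw": 0.78}, {"delta_pos": [0, 0, 0.25], "dr": [0, 0, 0], "jaw": 0.78}, {"delta_pos": [0, 0, 0.25], "dr": [0, 0, 0], "jaw": 0.78}, {"delta_pos": [0, 0, 0], "dr": [0, 0, 0], "jaw": 0.78}, {"delta_pos": [0, 0, 0], "dr": [0, 0, 0], "jaw": 0.78}]'

```text
clock: 26.75
eef_pos: [0.5041, -0.1387, 0.4005]
ee_rot: [-0.001, 0.708, 0.706, 0.001]
wrist_force: [-1.1, -0.0, 0.5]
grip_width: 0.22
grip_force: 0.0
```

```bash
python3 - <<'E'
from h import *
s=r.read_state(); p=np.array(s['eef_pos']); print(s['clock'],p,np.round(s['joint_pos'],2),s['wrist_force'],rot(s).as_matrix().round(3).tolist())
qd=R.from_matrix(np.array([[0,1,0],[1,0,0],[0,0,-1.]]))
print(np.rad2deg((rot(s).inv()*qd).as_rotvec())/8)
im=save('wrist','w2.png')
rgb=im['pixels'].astype(int); m=(rgb[...,0]>140)&(rgb[...,1]<60)&(rgb[...,2]<60); c=cloud(im,m); c=c[c[:,2]>.3]; print(len(c),c.mean(0),c.min(0),c.max(0))
for cam in('wrist','scene'):
    if cam=='scene': imaging.get_image('scene')
    print(imaging.pinpoint('lever_grip',cam)[:1],imaging.pinpoint('tin',cam)[:1],imaging.pinpoint('anvil',cam)[:1])
E
```

```text
26.75 [ 0.50412776 -0.13871559  0.40054636] [-0.5   0.27  0.92  0.    1.95 -0.49] [-1.13439057 -0.00522832  0.50674067] [[0.002, 1.0, -0.0], [1.0, -0.002, 0.002], [0.002, -0.0, -1.0]]
[-0.00250869 -0.01281992 -0.01367564]
2683 [ 0.50774375 -0.13402506  0.35527922] [ 0.49802432 -0.18669115  0.34530623] [ 0.51755658 -0.07932643  0.35809015]
[{'centre': [0.5091, -0.1322, 0.3493], 'p': 0.72}] [{'centre': [0.6281, -0.003, 0.0482], 'p': 0.69}] []
[{'centre': [0.5091, -0.1352, 0.3451], 'p': 0.57}] [{'centre': [0.6301, -0.0067, 0.0435], 'p': 0.57}] []
```

View pics/w2.png

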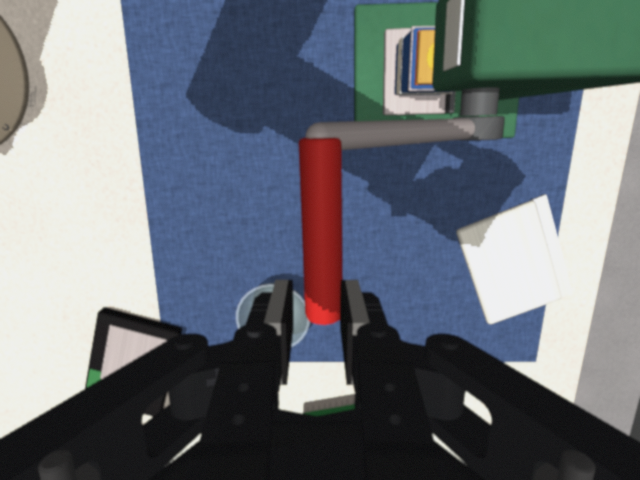

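Wrist view: the red handle runs straight down at column ~322, between the finger tips at 292 and 343. I'll shift about 2.5 mm in x and descend onto it.

move_arm --targets '[{"delta_pos": [0, 0.06, 0.3], "dr": [0, 0, 0], "jaw": 0.78}, {"delta_pos": [0, 0, 0.3], "dr": [0, 0, 0], "jaw": 0.78}, {"delta_pos": [0, 0, 0.3], "dr": [0, 0, 0], "jaw": 0.78}, {"delta_pos": [0, 0, 0.2], "dr": [0, 0, 0], "jaw": 0.78}, {"delta_pos": [0, 0, 0.05], "dr": [0, 0, 0], "jaw": 0.78}, {"delta_pos": [0, 0, 0.05], "dr": [0, 0, 0], "jaw": 0.78}, {"delta_pos": [0, 0, 0], "dr": [0, 0, 0], "jaw": 0.78}, {"delta_pos": [0, 0, 0], "dr": [0, 0, 0], "jaw": 0.78}]' --force 60

```text
clock: 28.15
eef_pos: [0.5069, -0.1392, 0.3522]
ee_rot: [-0.001, 0.708, 0.706, 0.0]
wrist_force: [0.4, 0.4, -0.0]
grip_width: 0.215
grip_force: 0.0
```

move_arm --targets '[{"delta_pos": [0, 0, 0.04], "dr": [0, 0, 0], "jaw": 0.78}, {"delta_pos": [0, 0, 0.04], "dr": [0, 0, 0], "jaw": 0.78}, {"delta_pos": [0, 0, 0], "dr": [0, 0, 0], "jaw": 0.78}, {"delta_pos": [0, 0, 0.02], "dr": [0, 0, 0], "jaw": 0.78}, {"delta_pos": [0, 0, 0.02], "dr": [0, 0, 0], "jaw": 0.78}, {"delta_pos": [0, 0, 0], "dr": [0, 0, 0], "jaw": 0.78}, {"delta_pos": [0, 0, 0], "dr": [0, 0, 0], "jaw": 0.78}, {"delta_pos": [0, 0, 0], "dr": [0, 0, 0], "jaw": 0.78}]'

```text
clock: 29.15
eef_pos: [0.5068, -0.1391, 0.3471]
ee_rot: [-0.001, 0.708, 0.706, 0.0]
wrist_force: [0.4, 0.0, 0.1]
grip_width: 0.221
grip_force: 0.0
```

move_arm --targets '[{"delta_pos": [0, 0, 0.03], "dr": [0, 0, 0], "jaw": 0.78}, {"delta_pos": [0, 0, 0.03], "dr": [0, 0, 0], "jaw": 0.78}, {"delta_pos": [0, 0, 0.03], "dr": [0, 0, 0], "jaw": 0.78}, {"delta_pos": [0, 0, 0.03], "dr": [0, 0, 0], "jaw": 0.78}, {"delta_pos": [0, 0, 0], "dr": [0, 0, 0], "jaw": 0.78}, {"delta_pos": [0, 0, 0], "dr": [0, 0, 0], "jaw": 0.78}, {"delta_pos": [0, 0, 0], "dr": [0, 0, 0], "jaw": 0.78}, {"delta_pos": [0, 0, 0], "dr": [0, 0, 0], "jaw": 0.78}]'

```text
clock: 30.15
eef_pos: [0.5068, -0.1391, 0.3423]
ee_rot: [-0.001, 0.708, 0.706, 0.0]
wrist_force: [0.0, 0.7, -1.1]
grip_width: 0.218
grip_force: 0.0
```

```bash
python3 - <<'E'
from h import *
s=r.read_state(); print(s['eef_pos'],s['wrist_force'],s['grip_width'])
im=save('wrist','w3.png')
rgb=im['pixels'].astype(int); m=(rgb[...,0]>140)&(rgb[...,1]<60)&(rgb[...,2]<60); c=cloud(im,m); c=c[c[:,2]>.25]; print(len(c),c.mean(0),c.min(0),c.max(0))
im=save('scene','s7.png')
print(imaging.pinpoint('lever_grip','scene')[:1])
cv2.imwrite('pics/c7.png',np.hstack([cv2.resize(im['pixels'][130:290,170:380,::-1],(400,305)),cv2.resize(cv2.imread('pics/w3.png'),(400,305))]))
E
```

```text
[ 0.50683168 -0.13914972  0.34232877] [ 0.04761668  0.69688436 -1.14027671] 0.21813685048731593
4343 [ 0.50803094 -0.1282985   0.35533919] [ 0.49807544 -0.18663766  0.34584412] [ 0.51753359 -0.07923807  0.35836665]
[{'centre': [0.5057, -0.1305, 0.3469], 'p': 0.89}]
```

View pics/c7.png

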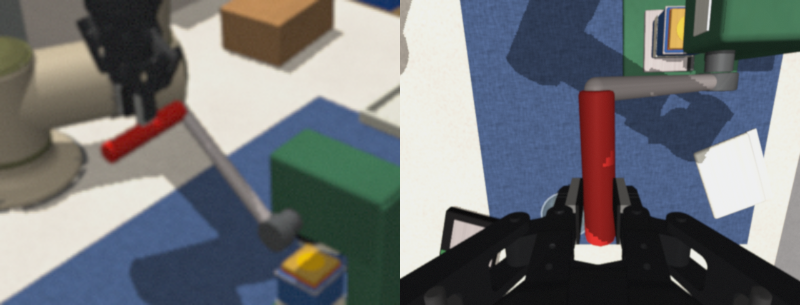

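Bar sits between the finger tips at (600,220) with no contact force yet. The gap is larger than I wanted, so I'll back up, narrow it and come down again.

move_arm --targets '[{"delta_pos": [0, 0, -0.2], "dr": [0, 0, 0], "jaw": 0.78}, {"delta_pos": [0, 0, -0.2], "dr": [0, 0, 0], "jaw": 0.88}, {"delta_pos": [0, 0, 0], "dr": [0, 0, 0], "jaw": 0.88}, {"delta_pos": [0, 0, 0], "dr": [0, 0, 0], "jaw": 0.88}, {"delta_pos": [0, 0, 0.15], "dr": [0, 0, 0], "jaw": 0.88}, {"delta_pos": [0, 0, 0.1], "dr": [0, 0, 0], "jaw": 0.88}, {"delta_pos": [0, 0, 0], "dr": [0, 0, 0], "jaw": 0.88}, {"delta_pos": [0, 0, 0], "dr": [0, 0, 0], "jaw": 0.88}]'

```text
clock: 31.3
eef_pos: [0.5068, -0.1391, 0.3484]
ee_rot: [-0.001, 0.708, 0.706, 0.0]
wrist_force: [-0.3, 0.3, 0.3]
grip_width: 0.115
grip_force: 0.0
```

move_arm --targets '[{"delta_pos": [0, 0, 0.05], "dr": [0, 0, 0], "jaw": 0.88}, {"delta_pos": [0, 0, 0.05], "dr": [0, 0, 0], "jaw": 0.88}, {"delta_pos": [-0.0, -0.02, 0.04], "dr": [0, 0, 0], "jaw": 0.88}, {"delta_pos": [0, -0.03, 0.04], "dr": [0, 0, 0], "jaw": 0.88}, {"delta_pos": [0, 0, 0], "dr": [0, 0, 0], "jaw": 0.88}, {"delta_pos": [0, 0, 0], "dr": [0, 0, 0], "jaw": 0.88}, {"delta_pos": [0, 0, 0], "dr": [0, 0, 0], "jaw": 0.88}, {"delta_pos": [0, 0, 0], "dr": [0, 0, 0], "jaw": 0.88}]'

```text
clock: 32.3
eef_pos: [0.5049, -0.1391, 0.3412]
ee_rot: [-0.001, 0.708, 0.706, 0.0]
wrist_force: [-0.3, 0.8, 0.2]
grip_width: 0.122
grip_force: 0.0
```

```bash
python3 - <<'E'
from h import *
s=r.read_state(); print(s['eef_pos'],s['wrist_force'],s['grip_width'])
im=save('wrist','w4.png')
rgb=im['pixels'].astype(int); m=(rgb[...,0]>140)&(rgb[...,1]<60)&(rgb[...,2]<60); c=cloud(im,m); c=c[c[:,2]>.25]; print(len(c),c.mean(0),c.min(0),c.max(0))
for y in np.arange(-.19,-.07,.02):
    k=c[abs(c[:,1]-y)<.01]; print(round(y,3),len(k),k.mean(0) if len(k) else '', k[:,2].max() if len(k) else '')
# depth of finger tips: dark points near TCP
full=cloud(im,np.ones(im['depth'].shape,bool)); g=full[(abs(full[:,1]+.139)<.04)&(abs(full[:,0]-.505)<.05)&(full[:,2]>.3)]
rg=im['pixels'].astype(int)[im['depth']>0][(abs(full[:,1]+.139)<.04)&(abs(full[:,0]-.505)<.05)&(full[:,2]>.3)]
dark=rg.max(1)<90; print('dark',dark.sum(),g[dark].min(0),g[dark].max(0))
cv2.imwrite('pics/w4c.png',cv2.resize(im['pixels'][230:480,200:450,::-1],(500,500)))
E
```

```text
[ 0.50485683 -0.13911657  0.3411615 ] [-0.30968024  0.75744943  0.19456595] 0.12159214449464473
4349 [ 0.50813141 -0.12601529  0.35531188] [ 0.49900185 -0.18639937  0.3481636 ] [ 0.51756728 -0.07916543  0.35797867]
-0.19 277 [ 0.50579747 -0.18269204  0.35428302] 0.3575574610651632
-0.17 526 [ 0.50739967 -0.1710689   0.35536125] 0.35742450461489633
-0.15 535 [ 0.50750443 -0.14969247  0.35572776] 0.357554981604837
-0.13 942 [ 0.50926613 -0.12797124  0.35518963] 0.3576455950711521
-0.11 1023 [ 0.50884773 -0.11079236  0.35524143] 0.3578859239410166
-0.09 1001 [ 0.50770503 -0.08980563  0.35553253] 0.3579786718064495
dark 65838 [ 0.45500151 -0.17449122  0.34319191] [ 0.5549971  -0.09901924  0.46226924]
```

View pics/w4c.png

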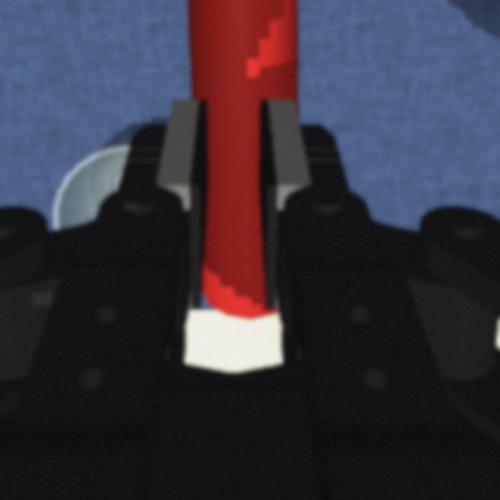

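```bash
python3 - <<'E'
from h import *
im=imaging.get_image('wrist'); ok=im['depth']>0
P=np.full(im['depth'].shape+(3,),np.nan); P[ok]=cloud(im,ok)
for u,v in [(185,108),(185,125),(170,180),(195,140),(282,108),(285,150),(240,110),(240,150),(235,200),(235,260),(235,300),(150,145),(320,145)]:
    print((u,v),P[230+v//2,200+u//2].round(4))
E
```

```text
(185, 108) [ 0.4969 -0.1281  0.3715]
(185, 125) [ 0.4973 -0.128   0.3787]
(170, 180) [ 0.4963 -0.1286  0.3978]
(195, 140) [ 0.4993 -0.1284  0.3844]
(282, 108) [ 0.5152 -0.1285  0.3706]
(285, 150) [ 0.5144 -0.1279  0.3892]
(240, 110) [ 0.5074 -0.1354  0.3559]
(240, 150) [ 0.5074 -0.1441  0.3567]
(235, 200) [ 0.5061 -0.1563  0.3561]
(235, 260) [ 0.5061 -0.1722  0.3544]
(235, 300) [ 0.506  -0.1819  0.3553]
(150, 145) [ 0.4911 -0.132   0.3785]
(320, 145) [ 0.5216 -0.1322  0.3783]
```

Measured depth puts the finger tips at z≈0.37, still ~12 mm above the bar top (0.357). So there really is no contact yet and I'll keep descending.

move_arm --targets '[{"delta_pos": [0, 0, 0.1], "dr": [0, 0, 0], "jaw": 0.88}, {"delta_pos": [0, 0, 0.08], "dr": [0, 0, 0], "jaw": 0.88}, {"delta_pos": [0, 0, 0.05], "dr": [0, 0, 0], "jaw": 0.88}, {"delta_pos": [0, 0, 0.05], "dr": [0, 0, 0], "jaw": 0.88}, {"delta_pos": [0, 0, 0.05], "dr": [0, 0, 0], "jaw": 0.88}, {"delta_pos": [0, 0, 0], "dr": [0, 0, 0], "jaw": 0.88}, {"delta_pos": [0, 0, 0], "dr": [0, 0, 0], "jaw": 0.88}, {"delta_pos": [0, 0, 0], "dr": [0, 0, 0], "jaw": 0.88}]'

```text
clock: 33.4
eef_pos: [0.504, -0.1392, 0.3292]
ee_rot: [-0.001, 0.708, 0.706, -0.0]
wrist_force: [-6.7, 0.5, 10.0]
grip_width: 0.12
grip_force: 6.0
```

move_arm --targets '[{"delta_pos": [0, -0.129, 0.16], "dr": [0, 0, 0], "jaw": 0.88}, {"delta_pos": [0, -0.129, 0.168], "dr": [0, 0, 0], "jaw": 0.88}, {"delta_pos": [0, -0.111, 0.181], "dr": [0, 0, 0], "jaw": 0.88}, {"delta_pos": [0, -0.111, 0.181], "dr": [0, 0, 0], "jaw": 0.88}, {"delta_pos": [0, -0.093, 0.191], "dr": [0, 0, 0], "jaw": 0.88}, {"delta_pos": [0, -0.093, 0.191], "dr": [0, 0, 0], "jaw": 0.88}, {"delta_pos": [0, 0, 0], "dr": [0, 0, 0], "jaw": 0.88}, {"delta_pos": [0, 0, 0], "dr": [0, 0, 0], "jaw": 0.88}]'

```text
clock: 34.4
eef_pos: [0.4784, -0.1391, 0.2856]
ee_rot: [-0.001, 0.708, 0.706, 0.0]
wrist_force: [-1.1, -0.9, 4.8]
grip_width: 0.117
grip_force: 1.9
```

```bash
python3 - <<'E'
from h import *
s=r.read_state(); print(s['eef_pos'],s['wrist_force'],s['grip_width'])
im=imaging.get_image('scene'); print(imaging.pinpoint('lever_grip','scene')[:1])
red=(im['pixels'][...,0]>150)&(im['pixels'][...,1]<70); p=cloud(im,red); print('handle scene',p[p[:,2]>.1].mean(0))
E
```

```text
[ 0.47835384 -0.13912631  0.28563981] [-1.08235599 -0.87375997  4.81935675] 0.11681223025211575
[{'centre': [0.4806, -0.1375, 0.2989], 'p': 0.59}]
handle scene [ 0.48378896 -0.18337647  0.30785247]
```

move_arm --targets '[{"delta_pos": [0, -0.073, 0.2], "dr": [0, 0, 0], "jaw": 0.88}, {"delta_pos": [0, -0.073, 0.2], "dr": [0, 0, 0], "jaw": 0.88}, {"delta_pos": [0, -0.053, 0.205], "dr": [0, 0, 0], "jaw": 0.88}, {"delta_pos": [0, -0.053, 0.205], "dr": [0, 0, 0], "jaw": 0.88}, {"delta_pos": [0, -0.033, 0.21], "dr": [0, 0, 0], "jaw": 0.88}, {"delta_pos": [0, -0.033, 0.21], "dr": [0, 0, 0], "jaw": 0.88}, {"delta_pos": [0, -0.01, 0.212], "dr": [0, 0, 0], "jaw": 0.88}, {"delta_pos": [0, -0.01, 0.212], "dr": [0, 0, 0], "jaw": 0.88}]'

```text
clock: 35.5
eef_pos: [0.4642, -0.1388, 0.2186]
ee_rot: [-0.001, 0.708, 0.706, 0.0]
wrist_force: [-2.8, -1.1, 5.4]
grip_width: 0.119
grip_force: 2.6
```

move_arm --targets '[{"delta_pos": [0, 0.005, 0.1], "dr": [0, 0, 0], "jaw": 0.88}, {"delta_pos": [0, 0.005, 0.1], "dr": [0, 0, 0], "jaw": 0.88}, {"delta_pos": [0, 0.005, 0.1], "dr": [0, 0, 0], "jaw": 0.88}, {"delta_pos": [0, 0.005, 0.1], "dr": [0, 0, 0], "jaw": 0.88}, {"delta_pos": [0, 0.012, 0.08], "dr": [0, 0, 0], "jaw": 0.88}, {"delta_pos": [0, 0.012, 0.08], "dr": [0, 0, 0], "jaw": 0.88}, {"delta_pos": [0, 0, 0], "dr": [0, 0, 0], "jaw": 0.88}, {"delta_pos": [0, 0, 0], "dr": [0, 0, 0], "jaw": 0.88}]'

```text
clock: 36.5
eef_pos: [0.4659, -0.1385, 0.1965]
ee_rot: [-0.002, 0.708, 0.706, 0.0]
wrist_force: [-3.8, -0.5, 4.7]
grip_width: 0.121
grip_force: 2.5
```

move_arm --targets '[{"delta_pos": [0, 0, 0.063], "dr": [0, 0, 0], "jaw": 0.88}, {"delta_pos": [0, 0, 0.063], "dr": [0, 0, 0], "jaw": 0.88}, {"delta_pos": [0, 0.01, 0.063], "dr": [0, 0, 0], "jaw": 0.88}, {"delta_pos": [0, 0.01, 0.063], "dr": [0, 0, 0], "jaw": 0.88}, {"delta_pos": [0, 0.01, 0.063], "dr": [0, 0, 0], "jaw": 0.88}, {"delta_pos": [0, 0.01, 0.063], "dr": [0, 0, 0], "jaw": 0.88}, {"delta_pos": [0, 0, 0], "dr": [0, 0, 0], "jaw": 0.88}, {"delta_pos": [0, 0, 0], "dr": [0, 0, 0], "jaw": 0.88}]'

```text
clock: 37.5
eef_pos: [0.4681, -0.1385, 0.1824]
ee_rot: [-0.001, 0.708, 0.706, 0.001]
wrist_force: [-3.0, 1.1, 11.3]
grip_width: 0.128
grip_force: 5.7
```

move_arm --targets '[{"delta_pos": [0, 0.01, 0.05], "dr": [0, 0, 0], "jaw": 0.88}, {"delta_pos": [0, 0.01, 0.05], "dr": [0, 0, 0], "jaw": 0.88}, {"delta_pos": [0, 0.01, 0.05], "dr": [0, 0, 0], "jaw": 0.88}, {"delta_pos": [0, 0.01, 0.05], "dr": [0, 0, 0], "jaw": 0.88}, {"delta_pos": [0, 0.013, 0.05], "dr": [0, 0, 0], "jaw": 0.88}, {"delta_pos": [0, 0, 0], "dr": [0, 0, 0], "jaw": 0.88}, {"delta_pos": [0, 0, 0], "dr": [0, 0, 0], "jaw": 0.88}, {"delta_pos": [0, 0, 0], "dr": [0, 0, 0], "jaw": 0.88}]'

```text
clock: 38.5
eef_pos: [0.4702, -0.1385, 0.1724]
ee_rot: [-0.001, 0.708, 0.706, 0.001]
wrist_force: [-3.1, 0.0, 12.6]
grip_width: 0.121
grip_force: 6.1
```

move_arm --targets '[{"delta_pos": [0, 0.014, 0.05], "dr": [0, 0, 0], "jaw": 0.88}, {"delta_pos": [0, 0.014, 0.05], "dr": [0, 0, 0], "jaw": 0.88}, {"delta_pos": [0, 0.014, 0.05], "dr": [0, 0, 0], "jaw": 0.88}, {"delta_pos": [0, 0.014, 0.05], "dr": [0, 0, 0], "jaw": 0.88}, {"delta_pos": [0, 0, 0], "dr": [0, 0, 0], "jaw": 0.88}, {"delta_pos": [0, 0, 0], "dr": [0, 0, 0], "jaw": 0.88}, {"delta_pos": [0, 0, 0], "dr": [0, 0, 0], "jaw": 0.88}, {"delta_pos": [0, 0, 0], "dr": [0, 0, 0], "jaw": 0.88}]'

```text
clock: 39.5
eef_pos: [0.4722, -0.1385, 0.1666]
ee_rot: [0.0, 0.708, 0.706, 0.001]
wrist_force: [-12.4, 4.2, 32.0]
grip_width: 0.118
grip_force: 15.9
```

The stop is felt: 32 N, rising steeply. Now easing back up along the arc.

move_arm --targets '[{"delta_pos": [0, -0.02, -0.06], "dr": [0, 0, 0], "jaw": 0.88}, {"delta_pos": [0, -0.03, -0.1], "dr": [0, 0, 0], "jaw": 0.88}, {"delta_pos": [0, -0.04, -0.12], "dr": [0, 0, 0], "jaw": 0.88}, {"delta_pos": [0, -0.04, -0.12], "dr": [0, 0, 0], "jaw": 0.88}, {"delta_pos": [0, -0.04, -0.12], "dr": [0, 0, 0], "jaw": 0.88}, {"delta_pos": [0, -0.03, -0.15], "dr": [0, 0, 0], "jaw": 0.88}, {"delta_pos": [0, -0.02, -0.15], "dr": [0, 0, 0], "jaw": 0.88}, {"delta_pos": [0, -0.01, -0.15], "dr": [0, 0, 0], "jaw": 0.88}]'

```text
clock: 40.5
eef_pos: [0.4646, -0.1387, 0.2032]
ee_rot: [0.001, 0.708, 0.706, 0.002]
wrist_force: [4.7, 0.4, 5.6]
grip_width: 0.121
grip_force: 2.8
```

```bash
python3 - <<'E'
from h import *
s=r.read_state(); print(s['clock'],s['eef_pos'],s['wrist_force'],s['grip_width'])
imaging.get_image('scene')
for l in('lid_top','tin','lever_grip'): print(imaging.pinpoint(l,'scene')[:1])
im=save('wrist','w5.png'); ok=im['depth']>0
P=cloud(im,ok); rgb=im['pixels'].astype(int)[ok]
m=(rgb[:,0]>150)&(rgb[:,2]<110)&(rgb[:,1]>90)&(abs(P[:,0]-.61)<.06)&(abs(P[:,1])<.05)&(P[:,2]>.1); 
print(m.sum(), np.percentile(P[m][:,2],[5,50,95]) if m.sum() else '')
im=imaging.get_image('top'); ok=im['depth']>0; P=cloud(im,ok); rgb=im['pixels'].astype(int)[ok]
m=(rgb[:,0]>150)&(rgb[:,2]<120)&(rgb[:,1]>90)&(abs(P[:,0]-.61)<.05)&(abs(P[:,1])<.05)&(P[:,2]>.1)&(P[:,2]<.2)
print('top',m.sum(), np.percentile(P[m][:,2],[5,50,95]) if m.sum() else '')
E
```

```text
40.5 [ 0.46463988 -0.13868058  0.20321989] [4.66193532 0.39707599 5.59565818] 0.12128729476637751
[{'centre': [0.627, -0.0083, 0.1388], 'p': 0.68}]
[{'centre': [0.5249, 0.1637, 0.0009], 'p': 0.7}]
[{'centre': [0.4734, -0.1347, 0.2162], 'p': 0.57}]
1841 [0.13599484 0.13736091 0.13862654]
top 36 [0.13489617 0.13797215 0.14051027]
```

The lid top now reads z≈0.1375, which matches home (46+92 mm). Continuing up.

move_arm --targets '[{"delta_pos": [0, 0.01, -0.19], "dr": [0, 0, 0], "jaw": 0.88}, {"delta_pos": [0, 0.01, -0.19], "dr": [0, 0, 0], "jaw": 0.88}, {"delta_pos": [0, 0.01, -0.212], "dr": [0, 0, 0], "jaw": 0.88}, {"delta_pos": [0, 0.01, -0.212], "dr": [0, 0, 0], "jaw": 0.88}, {"delta_pos": [0, 0.033, -0.21], "dr": [0, 0, 0], "jaw": 0.88}, {"delta_pos": [0, 0.033, -0.21], "dr": [0, 0, 0], "jaw": 0.88}, {"delta_pos": [0, 0.053, -0.205], "dr": [0, 0, 0], "jaw": 0.88}, {"delta_pos": [0, 0.053, -0.205], "dr": [0, 0, 0], "jaw": 0.88}]'

```text
clock: 41.8
eef_pos: [0.4716, -0.1388, 0.2679]
ee_rot: [-0.002, 0.708, 0.706, 0.0]
wrist_force: [3.0, -0.5, 2.1]
grip_width: 0.123
grip_force: 1.8
```

move_arm --targets '[{"delta_pos": [0, 0.073, -0.2], "dr": [0, 0, 0], "jaw": 0.88}, {"delta_pos": [0, 0.073, -0.2], "dr": [0, 0, 0], "jaw": 0.88}, {"delta_pos": [0, 0.093, -0.191], "dr": [0, 0, 0], "jaw": 0.88}, {"delta_pos": [0, 0.093, -0.191], "dr": [0, 0, 0], "jaw": 0.88}, {"delta_pos": [0, 0.111, -0.181], "dr": [0, 0, 0], "jaw": 0.88}, {"delta_pos": [0, 0.111, -0.181], "dr": [0, 0, 0], "jaw": 0.88}, {"delta_pos": [0, 0, 0], "dr": [0, 0, 0], "jaw": 0.88}, {"delta_pos": [0, 0, 0], "dr": [0, 0, 0], "jaw": 0.88}]'

```text
clock: 42.8
eef_pos: [0.4936, -0.139, 0.3134]
ee_rot: [-0.001, 0.708, 0.706, 0.0]
wrist_force: [-1.6, 1.6, 4.6]
grip_width: 0.12
grip_force: 2.5
```

move_arm --targets '[{"delta_pos": [0, 0.06, -0.08], "dr": [0, 0, 0], "jaw": 0.88}, {"delta_pos": [0, 0.06, -0.08], "dr": [0, 0, 0], "jaw": 0.88}, {"delta_pos": [0, 0.06, -0.08], "dr": [0, 0, 0], "jaw": 0.88}, {"delta_pos": [0, 0.06, -0.08], "dr": [0, 0, 0], "jaw": 0.88}, {"delta_pos": [0, 0.03, -0.05], "dr": [0, 0, 0], "jaw": 0.88}, {"delta_pos": [0, 0.02, -0.05], "dr": [0, 0, 0], "jaw": 0.88}, {"delta_pos": [0, 0, -0.05], "dr": [0, 0, 0], "jaw": 0.88}, {"delta_pos": [0, 0, 0], "dr": [0, 0, 0], "jaw": 0.88}]'

```text
clock: 43.8
eef_pos: [0.5057, -0.1394, 0.3321]
ee_rot: [-0.001, 0.708, 0.706, 0.0]
wrist_force: [1.9, 0.9, 2.1]
grip_width: 0.117
grip_force: 1.4
```

move_arm --targets '[{"delta_pos": [0, 0, -0.04], "dr": [0, 0, 0], "jaw": 0.88}, {"delta_pos": [0, 0, -0.04], "dr": [0, 0, 0], "jaw": 0.88}, {"delta_pos": [0, 0, -0.06], "dr": [0, 0, 0], "jaw": 0.88}, {"delta_pos": [0, 0, -0.1], "dr": [0, 0, 0], "jaw": 0.88}, {"delta_pos": [0, 0, -0.4], "dr": [0, 0, 0], "jaw": 0.88}, {"delta_pos": [0, 0, -0.6], "dr": [0, 0, 0], "jaw": 0.88}, {"delta_pos": [0, -0.3, -0.6], "dr": [0, 0, 0], "jaw": 0.88}, {"delta_pos": [0, -0.3, 0], "dr": [0, 0, 0], "jaw": 0.88}]'

```text
clock: 44.8
eef_pos: [0.4813, -0.1393, 0.4069]
ee_rot: [0.0, 0.708, 0.706, 0.001]
wrist_force: [-0.4, -0.7, -0.9]
grip_width: 0.12
grip_force: 0.0
```

```bash
python3 - <<'E'
from h import *
s=r.read_state(); print(s['clock'],s['eef_pos'],s['wrist_force'])
im=save('scene','s9.png')
for l in('lid_top','lever_grip','tin','ram'): print(l,imaging.pinpoint(l,'scene')[:2])
im=imaging.get_image('wrist'); ok=im['depth']>0; P=cloud(im,ok); rgb=im['pixels'].astype(int)[ok]
m=(rgb[:,0]>140)&(rgb[:,1]<60)&(rgb[:,2]<60)&(P[:,2]>.25); print('handle',P[m].mean(0),np.percentile(P[m][:,2],98))
m=(rgb[:,0]>150)&(rgb[:,2]<110)&(rgb[:,1]>90)&(abs(P[:,0]-.61)<.06)&(abs(P[:,1])<.05)&(P[:,2]>.1); print(m.sum(),np.median(P[m],0) if m.sum() else '')
E
```

```text
44.8 [ 0.48131644 -0.13934228  0.40685972] [-0.41300966 -0.70621452 -0.87915993]
lid_top [{'centre': [0.6324, -0.0098, 0.1375], 'p': 0.72}]
lever_grip [{'centre': [0.5105, -0.1363, 0.3474], 'p': 0.77}]
tin [{'centre': [0.6345, -0.0056, 0.0441], 'p': 0.83}]
ram [{'centre': [0.6281, -0.0077, 0.1873], 'p': 0.57}]
handle [ 0.50864558 -0.1196502   0.35530524] 0.3569530935518194
1086 [ 0.61755975 -0.00745714  0.13744621]
```

View pics/s9.png

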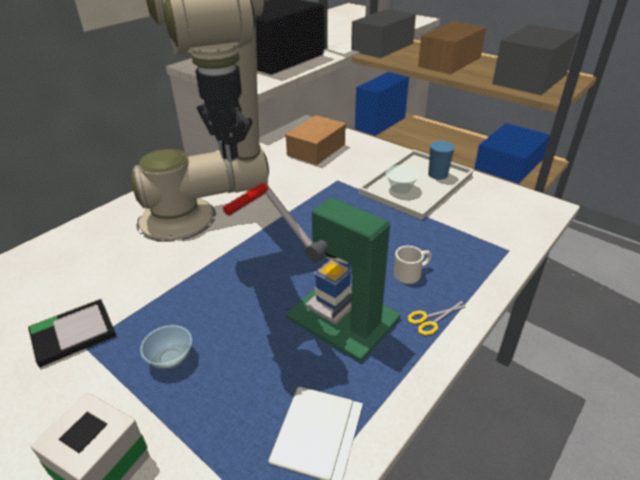

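The closed tin stands in the press at (333,290). The handle is back at rest at (247,198), same height as before, and the gripper is clear above it. Handing in.

```bash
python3 -c "
from h import *
print(finish_job())"
```

```text
the job is handed in; nothing more can be done
None
```

The tin is closed and standing in the press, and I have handed the job in at about 45 s of the 72 s; the hand-in gave no verdict. By camera, the lid top reads 137.5 mm (home), the lever is back at its rest height and the tin is about 3 mm from the table's centre. The lever force peaked at about 34 N, over the 16–20 N that proves the lid home and just under the 35 N crush warning.

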